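# Lock the sliding arm of a saw stand with its pin

## Robot

A 6-joint arm with a two-finger parallel gripper is mounted at the origin on the work surface. World frame = base frame: x ahead of the robot, y to its left, z up, the work surface at z = 0. Lengths are in m, angles in degrees, forces in N, time in s.
With the tool pointing down it reaches from about 0.425 to 1.125 m from the base axis. Payload 14.9 kg.
Tool frame: the origin (TCP) lies on the centre line of the jaws, within the pads' length; the fingertips stand ctrl.tcp_to_tips ahead of it and the grasp point (between the pads) lies 2 mm behind it (ctrl.tcp_to_tips is the distance from the TCP to the fingertips, in m); z points along the fingers, y is the line along which they close (so a half turn about z gives the same grasp; the last joint's range is limited). The gripper opens to 91 mm and grips with 3 to 60 N. Pads are 32 mm wide; open, the fingers measure 118 mm over their backs; the gripper's body (76 mm by 178 mm) begins 60 mm behind the grasp point.
Start: joints at [-75.189, 21.709, 99.362, -0, 58.929, -1.908], TCP at [0.201, -0.67, 0.208] pointing down, gripper open.
Joint ranges: [-158.91, 158.91], [-42.39, 125.64], [0.06, 152.35], [-60.88, 240.88], [17.5, 164.5], [-176.32, 176.32]. Speed limits (degrees/s): [108.29, 108.29, 136.94, 180, 180, 180].

## Interface

Orientations are given as a 3x3 rotation matrix whose columns are the frame's x, y, z axes.
In Python, from workcell import ctrl, eyes gives the robot as it stands.
- The arm moves only by the tool move_arm, never from a script. Its argument "commands" is a list of rows, each a list of 7 numbers: the turn, a rotation vector about the world's x, y, z in rad, then the shift along the world's x, y, z in cm, then the opening, from 0 (shut) to 1 (fully open). A call has 1 to 10 rows; each row shifts and turns the commanded pose from where the row before left it; what a row does not reach is not made up. A row lasts 1/8 s, in which the tool goes at most 62.5 mm and 10.7 degrees, less where a joint would pass 70% of its speed; a pose out of reach is approached as far as the arm can. A call is refused whole if a number of a shift passes 6.25 or a number of a turn 0.188, either way. A call with a gripper value outside its range is refused whole. The fingers move at their own pace and stop on an object; the grip force is fixed at half the most. Time passes only in rows, so rows that do not move let the fingers close. It gives the time, the measured TCP pose, the force, the opening and the grip force at its end, in the units of the state.
- ctrl.sense(): the state, without advancing time (a new reading comes with each control period).
- eyes.camera(name): name is "scene" or "top" or "wrist"; returns (picture, depth): 384x512x3 uint8, red, green, blue; 384x512 float32, m along the optical axis (not along the pixel's ray), 0 where there is no reading.
- eyes.camera_model(name): a dict with "mtx" (3x3 intrinsics, pixels), "position" and "orientation" of the camera in the world; the wrist camera has in their place "tool_from_camera" (4x4, takes a point from camera to tool coordinates, whose origin is the TCP and whose axes are the flange's). Camera axes: x right, y up, looking along -z (the intrinsics and any distortion apply to the point x, -y, -z); pixel columns grow to the right and rows downward; lengths in m; the calibration is good to about 2 mm. The wrist camera is an equidistant fisheye: a pixel r from the principal point sees the ray r / f radians off the axis. A picture is of the moment at which its call begins: read the wrist's pose just before it. camera_model takes no time and is no camera call.
- ctrl.finish_job(): hands the job in; it is judged then, once.
The state is a dict: "time_s": time; "joint_pos": joint angles; "joint_vel": joint speeds; "joint_efforts": joint torques, N m; "tcp_pos": TCP position; "tool_rot": TCP orientation; "wrist_force": force on the tool from outside, world axes, zero at the start; "ft_torque": the same for the moment, N m; "width": finger opening in m; "grip_force": force on a finger pad.
Only numpy, scipy, OpenCV 4.12 (cv2) and the standard library are available. Lean on these libraries where they do the work, as an engineer would, in place of code of your own. Each camera call takes 0.05 s, during which the arm holds its last target. There are 200 camera calls.

## Task

Push the flat sliding bar into its leaning steel sleeve until you feel it come up against its stop, which brings the holes in line; do not ram it, or the stop slips. Then take the pin with the plain straight cylindrical handle out of the wooden rack and put it down through the hole of the sleeve and bar until its collar sits flush on the sleeve; let go of it, and leave the other two pins standing in the rack.

Things in the scene. Friction and masses are not known exactly. Their poses are not given: they have to be found in the camera images.
- sleeve: Fixed flat dark steel sleeve, 60 x 130 x 28 mm, on a grey stand, top leaning 32 degrees to the left (+y). Origin: centre of the hole's mouth on its upper face, 115 mm above the bench. z: the hole's axis, out of the mouth; x up the slope (-30 to +30 mm); y level along its length (-65 to +65). The 14 mm hole passes upper plate, bar and lower plate (8 mm each, 28 in all); free below.
- bar_exit (a point): Middle of the sleeve's open +y end (away from the robot), 65 mm along y; axes as the sleeve's. Here the aluminium bar (40 x 8 mm, top at sleeve z = -10 mm) sticks out, pulled out 15 to 45 mm. It slides along y with 2.5 N of friction, stays where left, and blocks the hole until pushed to -y to its stop, where its one hole is in line. The stop is only clamped: over 30 N it slips for good.
- knob_top (a point): Centre of the top of the bar's black knob: a cylinder 24 mm across, 28 mm tall, axis parallel to the sleeve's z, its underside 10 mm above the bar. It is clamped (no slip) anywhere within 36 mm along a slot of the bar, so it does not tell where the stop is: at the stop it lies 94 to 130 mm from the sleeve's origin along y. Axes as the sleeve's.
- rack: Fixed wooden pin rack, a board 60 x 190 mm, 10 mm thick, top at 70 mm, on two end cheeks, with three 14 mm holes in a row along its y axis at y = -60, 0 and +60 mm. Origin at the bench under its centre. The three pins stand in it in any order.
- pin: The locking pin, all steel, 130 g, standing in the rack: plain cylindrical handle 18 mm across and 42 mm tall on a collar 26 mm across and 4 mm thick; below the collar a shank 12 mm across and 46 mm long whose last 5 mm taper to 10 mm. Origin: centre of the collar's underside (the handle reaches from z = 4 to 46 mm); z axis along the pin towards the handle.
- pin_tip (a point): Centre of the locking pin's lower end, 46 mm below its origin.
- tee_pin: Another steel pin in the rack, with a cross bar (50 mm long, 10 mm thick, 24 mm above the collar's underside) as handle and a short shank. Not to be used. Origin: centre of its collar's underside.
- ball_pin: Another steel pin in the rack, with a 22 mm ball as handle and a thin shank. Not to be used. Origin: centre of its collar's underside.

How it is judged (in metres and radians):
At the end, for the whole second after the job is handed in: The pin with the cylindrical handle is through sleeve and bar with its collar flush on the sleeve (origin within 4 mm of the hole's mouth, no more than 2.5 mm above it, its tip below the sleeve, its axis within 0.1 rad of the hole's), at rest; the other two pins are within 20 mm of where they stood (distance between pin and sleeve below 0.004 m and z of pin in the frame of sleeve below 0.0025 m and z of pin_tip in the frame of sleeve below -0.042 m and angle between the z axis of pin and the z axis of sleeve, either way round below 0.1 rad and linear speed of pin below 0.01 m/s and distance of each of tee_pin, ball_pin from where it was at the start of the episode below 0.02 m); the robot touches nothing.
It fails at once if the bar or sleeve is rammed with the fingers (over 150 N) (contact force between the fingers and sleeve above 150 N).
It fails at once if another pin is taken out of the rack or knocked over (moved more than 40 mm) (distance of any of tee_pin, ball_pin from where it was at the start of the episode above 0.04 m).
It also fails if it takes over 54 s, if anything falls off the work surface, if the arm or the gripper's body presses on something with over 40 N, if the wrist force passes 120 N, or if a joint passes its speed limit or range.

## Working session

There is one attempt and no reset: what is moved stays moved. The work goes in short steps, Python scripts to look and compute and a tool call to move; the robot and the scene stay as the last step left them, time stands still between calls to the robot, and variables do not carry over. Pictures are saved under pics/ and viewed, at most 10 in all, crops included, and the job is handed in when it is done.

Besides the shell and the picture viewer there is one more tool, called after "Emit:" as name(argument=value, ...) on one line, values as JSON. move_arm: Moves the arm, as the interface text tells. Its arguments: {"type":"object","properties":{"commands":{"type":"array","items":{"type":"array","items":{"type":"number"}}}},"required":["commands"]}

```bash
mkdir -p pics; ls
cat > h.py <<'E'
import numpy as np, cv2
from workcell import ctrl, eyes
def cloud(name):
    rgb,d=eyes.camera(name); m=eyes.camera_model(name)
    K=np.array(m["mtx"]); h,w=d.shape
    u,v=np.meshgrid(np.arange(w),np.arange(h))
    p=np.stack([(u-K[0,2])/K[0,0]*d,-(v-K[1,2])/K[1,1]*d,-d],-1)
    P=p@np.array(m["orientation"]).T+np.array(m["position"])
    P[d==0]=np.nan
    return rgb,d,P
def save(n,rgb): cv2.imwrite("pics/"+n+".png",rgb[...,::-1])
E
python3 - <<'E'
from h import *
out=[]
for n in("top","scene"):
    rgb,d,P=cloud(n); np.savez(n,rgb=rgb,P=P); out.append(rgb)
    print(n,eyes.camera_model(n))
save("a",np.hstack(out)[:,:][::1]); save("top",out[0]); save("scene",out[1])
print(eyes.camera_model("wrist"),ctrl.tcp_to_tips,ctrl.sense())
E
```

```text
pics
top {'mtx': array([[472.87105115,   0.        , 254.22568955],
       [  0.        , 472.87105115, 193.42384906],
       [  0.        ,   0.        ,   1.        ]]), 'position': array([ 0.33407433, -0.11821433,  1.10625459]), 'orientation': array([[ 0.0575061 ,  0.97576361, -0.21113605],
       [-0.99832039,  0.05769364, -0.00527695],
       [ 0.00703215,  0.21108488,  0.97744244]])}
scene {'mtx': array([[379.74729045,   0.        , 255.98777066],
       [  0.        , 379.74729045, 196.34253164],
       [  0.        ,   0.        ,   1.        ]]), 'position': array([ 0.84826116, -0.46547001,  0.69258364]), 'orientation': array([[ 0.72528597, -0.53930524,  0.42791367],
       [ 0.68841398,  0.56198182, -0.45854403],
       [ 0.00681549,  0.62715731,  0.7788628 ]])}
{'mtx': array([[297.31863964,   0.        , 256.1585574 ],
       [  0.        , 297.31863964, 191.59247806],
       [  0.        ,   0.        ,   1.        ]]), 'tool_from_camera': array([[ 3.13851555e-04,  9.72145794e-01,  2.34376740e-01,
         6.62034962e-02],
       [ 9.99999460e-01, -7.29645232e-05, -1.0364
[... 328 characters left out ...]
89291606e+01, -1.90812430e+00]), 'joint_vel': array([ 0.15374983, -0.05328147, -0.17607995,  0.03008949,  0.05880419,
        0.08929699]), 'joint_efforts': array([ 2.12624174e-03, -7.65033460e+01, -4.35290873e+01,  6.52860501e-02,
        3.98290541e-02,  1.43656462e-05]), 'tcp_pos': array([ 0.20126119, -0.67009048,  0.20736819]), 'tool_rot': array([[ 9.57733228e-01,  2.87657784e-01, -2.53305579e-04],
       [ 2.87657894e-01, -9.57732780e-01,  9.25985235e-04],
       [ 2.37678035e-05, -9.59712177e-04, -9.99999539e-01]]), 'wrist_force': array([-0.26901672,  0.00481322, -0.16867698]), 'ft_torque': array([ 0.01518398,  0.01195065, -0.01371622]), 'grip_force': 0.0, 'width': 0.09112737721370805}
```

View pics/top.png

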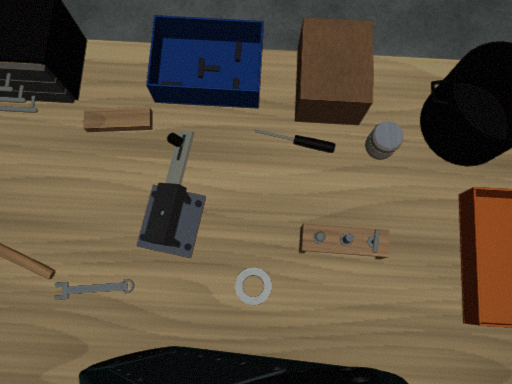

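View pics/scene.png

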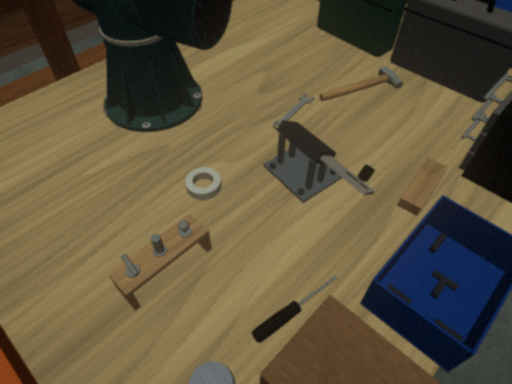

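Run:
```python
from h import *
T=np.load("top.npz");S=np.load("scene.npz")
a=cv2.resize(T["rgb"][120:270,120:220],None,fx=4,fy=4,interpolation=2)
b=cv2.resize(S["rgb"][105:205,260:390],None,fx=3,fy=3,interpolation=2)
c=cv2.resize(S["rgb"][210:310,100:220],None,fx=3,fy=3,interpolation=2)
o=np.zeros((600,790,3),np.uint8);o[:600,:400]=a;o[:300,400:790]=b;o[300:,400:760]=c
o=np.clip(o.astype(float)*1.8,0,255).astype(np.uint8)
save("b",o)
P=T["P"]
for v,u in[(237,320),(239,347),(241,375),(212,163),(195,160),(225,163),(200,172),(140,172),(150,183),(135,188),(139,178),(255,310),(230,310),(230,385),(235,333),(238,361)]: print(u,v,P[v,u].round(4))
P=S["P"];print()
for v,u in[(265,130),(243,157),(228,184),(172,367),(140,305),(150,310),(185,360)]: print(u,v,P[v,u].round(4))
```

```text
320 237 [ 0.4639 -0.2578  0.1055]
347 239 [ 0.4617 -0.3133  0.1154]
375 241 [ 0.463  -0.3762  0.0996]
163 212 [0.4977 0.0797 0.1077]
160 195 [0.534  0.0895 0.1091]
163 225 [0.4676 0.0739 0.123 ]
172 200 [0.5209 0.0591 0.1286]
172 140 [0.6486 0.069  0.1419]
183 150 [0.637  0.0487 0.1115]
188 135 [0.6711 0.0403 0.1146]
178 139 [0.6545 0.058  0.1331]
310 255 [ 0.4341 -0.2503  0.0012]
310 230 [ 0.4829 -0.2404  0.0691]
385 230 [ 0.4928 -0.4064  0.0678]
333 235 [ 0.4741 -0.2906  0.0737]
361 238 [ 0.4714 -0.3526  0.0715]

130 265 [ 0.47   -0.3803  0.1   ]
157 243 [ 0.4739 -0.3227  0.1095]
184 228 [ 0.4755 -0.2641  0.0964]
367 172 [0.6598 0.0582 0.1382]
305 140 [0.5074 0.0535 0.1291]
310 150 [0.5307 0.0428 0.1223]
360 185 [0.66   0.0439 0.1108]
```

View pics/b.png

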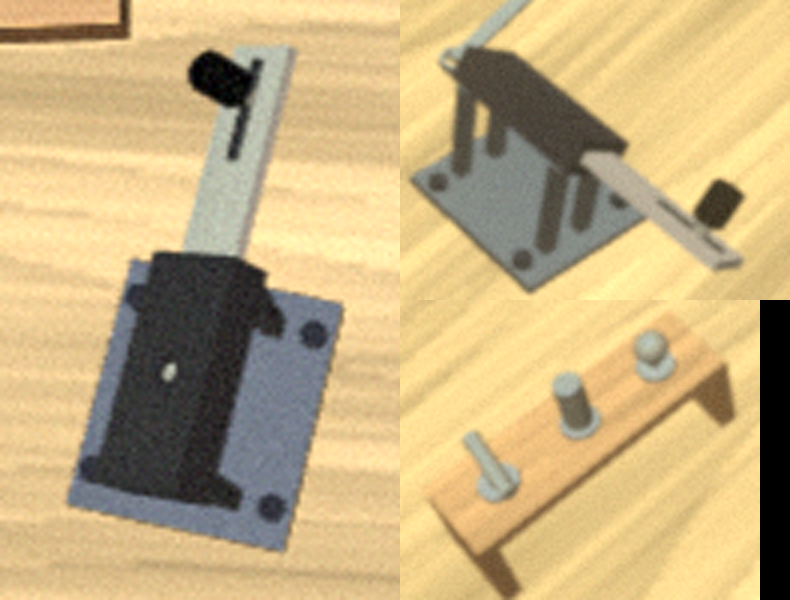

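```bash
cat >> h.py <<'E'
def planefit(p):
    for _ in range(5):
        c=np.median(p,0) if _==0 else p.mean(0); n=np.linalg.svd(p-c,full_matrices=False)[2][2]; n=n*np.sign(n[2])
        r=(p-c)@n; k=abs(r)<max(.004,1*r.std()); p=p[k]
    return p.mean(0),n,len(p)
E
python3 - <<'E'
from h import *
T=np.load("top.npz");P=T["P"];g=T["rgb"]
def poly(pts):
    m=np.zeros(P.shape[:2],np.uint8);cv2.fillPoly(m,[np.array(pts,np.int32)],1);return m>0
cr=lambda pts:[(120+x/4,120+y/4) for x,y in pts]
p=P[poly(cr([(158,268),(230,270),(185,480),(112,470)]))];p=p[~np.isnan(p).any(1)]
c,n,k=planefit(p);print("sleeve plane",c,n,k,np.degrees(np.arccos(n[2])))
y=np.cross(n,[0,0,1]);y/=np.linalg.norm(y);y*=np.sign(y[0]);print("y",y,"head",np.degrees(np.arctan2(y[1],y[0])))
m=eyes.camera_model("top");K=m["mtx"];R=np.array(m["orientation"]);o=np.array(m["position"])
ray=lambda u,v:R@np.array([(u-K[0,2])/K[0,0],-(v-K[1,2])/K[1,1],-1])
r=ray(162.2,212.7);h=o+r*((c-o)@n/(r@n));print("hole plane",h, "z=.115:",o+r*((.115-o[2])/r[2]))
x=np.cross(y,n)
q=p-h;print("extent x",np.percentile(q@x,[1,99]),"y",np.percentile(q@y,[1,99]))
# bar
p=P[poly(cr([(240,70),(285,60),(240,240),(195,240)]))];p=p[~np.isnan(p).any(1)];c2,n2,k=planefit(p);print("bar",(c2-h)@n,n2,k)
v,u=np.nonzero(poly(cr([(180,240),(240,40),(305,40),(250,250)]))&(g.min(2)>60));
q=P[v,u]-h;q=q[abs(q@n+.01)<.012];print("bar y",np.nanpercentile(q@y,[1,50,99]),"x",np.nanpercentile(q@x,[1,99]))
# knob
dk=poly(cr([(180,40),(260,40),(260,115),(180,115)]))
q=(P[dk]-h);q=np.stack([q@x,q@y,q@n],1);q=q[~np.isnan(q).any(1)];q=q[(q[:,2]>.012)];print("knob",np.percentile(q,[2,50,98],axis=0))
for name in("top","scene"):
    Z=np.load(name+".npz")["P"].reshape(-1,3);Z=Z[~np.isnan(Z).any(1)]
    s=Z[(abs(Z[:,2]-.07)<.006)&(abs(Z[:,0]-.47)<.08)&(abs(Z[:,1]+.32)<.14)]
    rc=cv2.minAreaRect((s[:,:2]*1000).astype(np.float32));print("rack",rc,len(s))
    s=Z[(Z[:,2]>.107)&(abs(Z[:,0]-.47)<.04)&(abs(Z[:,1]+.32)<.03)];print("pin top",s.mean(0),s.max(0),s.min(0),len(s))
E
```

```text
sleeve plane [0.49483535 0.07850316 0.11806135] [0.08228332 0.52750846 0.8455556 ] 975 32.26848677293286
y [ 0.98805196 -0.15412112  0.        ] head -8.865827781874442
hole plane [0.49443668 0.07923295 0.11764487] z=.115: [0.4948657  0.07976118 0.115     ]
extent x [-0.02758083  0.02632863] y [-0.05511256  0.05700703]
bar -0.009938951366795101 [0.0795023  0.52534494 0.84716709] 493
bar y [0.07384783 0.12211358 0.19033332] x [-0.02467515  0.0174541 ]
knob [[-0.01443656  0.14932983  0.01293354]
 [ 0.00097993  0.15880888  0.02627651]
 [ 0.00787349  0.16973275  0.03021693]]
rack ((465.84991455078125, -319.15911865234375), (190.5478057861328, 60.97996520996094), 88.96370697021484) 2060
pin top [ 0.46511788 -0.31761871  0.11603184] [ 0.47265992 -0.31004037  0.12109014] [ 0.45729309 -0.3257646   0.10708054] 58
rack ((465.3656005859375, -320.39044189453125), (190.2834930419922, 62.54340362548828), 89.06661987304688) 2601
pin top [ 0.46744426 -0.32113392  0.11433614] [ 0.47508492 -0.31199526  0.11755557] [ 0.45711485 -0.32901948  0.10703679] 90
```

```bash
cat >> h.py <<'E'
from scipy.spatial.transform import Rotation as Ro
hd=np.radians(-8.9);t=np.radians(32)
ys=np.array([np.cos(hd),np.sin(hd),0]);ln=np.array([-np.sin(hd),np.cos(hd),0])
ns=np.array([0,0,1])*np.cos(t)+ln*np.sin(t);xs=np.cross(ys,ns)
O=np.array([.495,.0795,.115])
Rs=np.stack([-xs,ys,-ns],1)
def W(x,y,z): return O+x*xs+y*ys+z*ns
def go(p,R):
    s=ctrl.sense();rv=Ro.from_matrix(R@np.array(s["tool_rot"]).T).as_rotvec()
    print("turn",rv.round(4),"shift cm",((p-np.array(s["tcp_pos"]))*100).round(3))
E
python3 - <<'E'
from h import *
print(ns,ys,xs);go(W(0,.199,.12),Rs);print(W(0,.199,.12))
E
```

```text
[0.08198401 0.52353897 0.8480481 ] [ 0.98795987 -0.15471039  0.        ] [-0.13120185 -0.83783748  0.52991926]
turn [-0.4441  0.386   1.0933] shift cm [50.018 78.163  0.94 ]
[0.70144209 0.11153731 0.21676577]
```

Emit:
move_arm(commands=[[-0.0222,0.0193,0.0547,2.5,3.9,0.9,0],[-0.0222,0.0193,0.0547,2.5,3.9,0.9,0],[-0.0222,0.0193,0.0547,2.5,3.9,0.9,0],[-0.0222,0.0193,0.0547,2.5,3.9,0.9,0],[-0.0222,0.0193,0.0547,2.5,3.9,0.9,0],[-0.0222,0.0193,0.0547,2.5,3.9,0.9,0],[-0.0222,0.0193,0.0547,2.5,3.9,0.9,0],[-0.0222,0.0193,0.0547,2.5,3.9,0.9,0],[-0.0222,0.0193,0.0547,2.5,3.9,0.9,0],[-0.0222,0.0193,0.0547,2.5,3.9,0.9,0]])

```text
time_s: 1.35
tcp_pos: [0.4518, -0.279, 0.2982]
tool_rot: [[0.647, 0.753, -0.122], [0.711, -0.653, -0.26], [-0.276, 0.081, -0.958]]
wrist_force: [0.2, -0.4, 0.7]
width: 0.0003
grip_force: 0.0
```

Emit:
move_arm(commands=[[-0.0222,0.0193,0.0547,2.5,3.9,-0.8,0],[-0.0222,0.0193,0.0547,2.5,3.9,-0.8,0],[-0.0222,0.0193,0.0547,2.5,3.9,-0.8,0],[-0.0222,0.0193,0.0547,2.5,3.9,-0.8,0],[-0.0222,0.0193,0.0547,2.5,3.9,-0.8,0],[-0.0222,0.0193,0.0547,2.5,3.9,-0.8,0],[-0.0222,0.0193,0.0547,2.5,3.9,-0.8,0],[-0.0222,0.0193,0.0547,2.5,3.9,-0.8,0],[-0.0222,0.0193,0.0547,2.5,3.9,-0.8,0],[-0.0222,0.0193,0.0547,2.5,3.9,-0.8,0]])

```text
time_s: 2.6
tcp_pos: [0.7019, 0.1109, 0.2173]
tool_rot: [[0.128, 0.988, -0.081], [0.838, -0.152, -0.525], [-0.531, -0.0, -0.848]]
wrist_force: [0.3, -0.4, -0.4]
width: 0.0005
grip_force: 0.0
```

Emit:
move_arm(commands=[[0,0,0,0,0,0,0],[0,0,0,0,0,0,0]])

```text
time_s: 2.85
tcp_pos: [0.701, 0.1093, 0.2175]
tool_rot: [[0.13, 0.988, -0.082], [0.838, -0.154, -0.524], [-0.53, -0.0, -0.848]]
wrist_force: [-0.4, 0.8, -0.0]
width: 0.0004
grip_force: 0.0
```

Run:
```python
from h import *
s=ctrl.sense();print(s["joint_pos"],s["wrist_force"],s["time_s"])
rgb,d=eyes.camera("wrist");save("w1",np.clip(rgb*1.5,0,255).astype(np.uint8));np.savez("w1",rgb=rgb,d=d)
go(W(0,.199,.12),Rs);go(W(0,.199,.023),Rs)
```

```text
[ 17.55283116  29.40700567  91.702123   -29.25134081  76.34247623
  37.880689  ] [-0.37243623  0.7649178  -0.03733262] 2.85
turn [ 0.0001  0.0002 -0.0004] shift cm [ 0.048  0.262 -0.113]
turn [ 0.0001  0.0002 -0.0004] shift cm [-0.748 -4.817 -8.339]
```

View pics/w1.png

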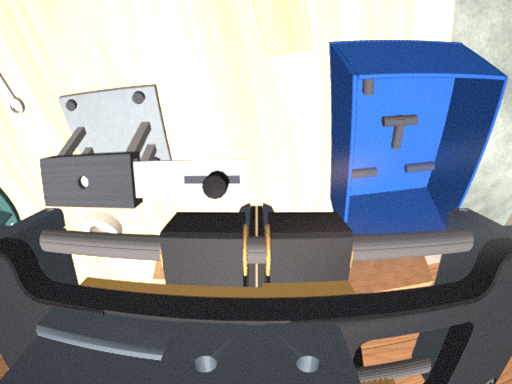

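Emit:
move_arm(commands=[[0,0,0,-0.15,-0.96,-1.67,0],[0,0,0,-0.15,-0.96,-1.67,0],[0,0,0,-0.15,-0.96,-1.67,0],[0,0,0,-0.15,-0.96,-1.67,0],[0,0,0,-0.15,-0.96,-1.67,0],[0,0,0,0,0,0,0]])

```text
time_s: 3.65
tcp_pos: [0.6929, 0.0607, 0.1327]
tool_rot: [[0.13, 0.988, -0.083], [0.838, -0.154, -0.524], [-0.531, -0.002, -0.848]]
wrist_force: [0.0, -0.3, 0.6]
width: 0.0005
grip_force: 0.0
```

Emit:
move_arm(commands=[[0,0,0,-0.296,0.046,0,0],[0,0,0,-0.296,0.046,0,0],[0,0,0,-0.2,0.031,0,0],[0,0,0,0,0,0,0]])

```text
time_s: 4.15
tcp_pos: [0.6859, 0.063, 0.1347]
tool_rot: [[0.13, 0.988, -0.08], [0.838, -0.153, -0.524], [-0.53, 0.001, -0.848]]
wrist_force: [-0.6, 0.0, -1.4]
width: 0.0002
grip_force: 0.0
```

Emit:
move_arm(commands=[[0,0,0,-0.2,0.031,0,0],[0,0,0,-0.2,0.031,0,0],[0,0,0,-0.2,0.031,0,0]])

```text
time_s: 4.53
tcp_pos: [0.6798, 0.0638, 0.1344]
tool_rot: [[0.131, 0.988, -0.081], [0.838, -0.154, -0.524], [-0.53, 0.001, -0.848]]
wrist_force: [-0.4, -0.7, -0.1]
width: 0.0006
grip_force: 0.0
```

Emit:
move_arm(commands=[[0,0,0,-0.2,0.031,0,0],[0,0,0,-0.2,0.031,0,0],[0,0,0,-0.2,0.031,0,0]])

```text
time_s: 4.9
tcp_pos: [0.6738, 0.0647, 0.1344]
tool_rot: [[0.131, 0.988, -0.081], [0.838, -0.154, -0.524], [-0.53, 0.001, -0.848]]
wrist_force: [0.1, -1.1, 0.2]
width: 0.0005
grip_force: 0.0
```

Emit:
move_arm(commands=[[0,0,0,-0.2,0.031,0,0],[0,0,0,-0.2,0.031,0,0]])

```text
time_s: 5.15
tcp_pos: [0.6702, 0.0653, 0.1346]
tool_rot: [[0.131, 0.988, -0.08], [0.838, -0.153, -0.524], [-0.53, 0.001, -0.848]]
wrist_force: [2.5, -0.5, -0.8]
width: 0.0005
grip_force: 1.0
```

Emit:
move_arm(commands=[[0,0,0,-0.2,0.031,0,0],[0,0,0,-0.2,0.031,0,0]])

```text
time_s: 5.4
tcp_pos: [0.6659, 0.0659, 0.1345]
tool_rot: [[0.131, 0.988, -0.081], [0.838, -0.154, -0.524], [-0.53, 0.001, -0.848]]
wrist_force: [2.3, -1.2, -0.6]
width: 0.0007
grip_force: 1.1
```

Emit:
move_arm(commands=[[0,0,0,-0.2,0.031,0,0],[0,0,0,-0.2,0.031,0,0],[0,0,0,-0.2,0.031,0,0]])

```text
time_s: 5.78
tcp_pos: [0.6598, 0.0669, 0.1345]
tool_rot: [[0.131, 0.988, -0.081], [0.838, -0.154, -0.524], [-0.53, 0.001, -0.848]]
wrist_force: [2.2, -0.2, -0.1]
width: 0.0006
grip_force: 1.1
```

Emit:
move_arm(commands=[[0,0,0,-0.1,0.0155,0,0],[0,0,0,-0.1,0.0155,0,0]])

```text
time_s: 6.02
tcp_pos: [0.6579, 0.0672, 0.1344]
tool_rot: [[0.13, 0.988, -0.081], [0.838, -0.154, -0.524], [-0.53, 0.001, -0.848]]
wrist_force: [2.3, 0.0, -0.1]
width: 0.0003
grip_force: 1.1
```

Emit:
move_arm(commands=[[0,0,0,-0.1,0.0155,0,0],[0,0,0,-0.1,0.0155,0,0]])

```text
time_s: 6.28
tcp_pos: [0.6559, 0.0675, 0.1344]
tool_rot: [[0.131, 0.988, -0.081], [0.838, -0.154, -0.524], [-0.53, 0.001, -0.848]]
wrist_force: [2.4, 0.1, 0.9]
width: 0.0007
grip_force: 1.1
```

```bash
cat >> h.py <<'E'
def hole():
    rgb,d=eyes.camera("top"); a=rgb[207:219,156:169].mean(2).astype(int); return a
E
python3 - <<'E'
from h import *
T=np.load("top.npz");print(T["rgb"][207:219,156:169].mean(2).astype(int));print(hole())
E
```

```text
[[ 30  32  24  26  24  29  29  27  28  25  25  31  22]
 [ 27  33  30  32  33  31  22  26  31  25  28  29  25]
 [ 33  32  25  28  22  21  25  27  24  32  28  25  27]
 [ 34  32  27  35  29  24  33  42  28  30  32  31  34]
 [ 31  30  26  26  25  54  92  85  33  28  32  27  30]
 [ 32  29  29  25  40  76 103  90  37  27  29  29  28]
 [ 30  27  28  22  51  90  93  75  34  26  29  28  28]
 [ 32  29  26  24  41  79  83  45  29  25  25  24  26]
 [ 29  32  28  26  22  41  40  31  28  35  30  27  33]
 [ 29  23  32  24  29  27  23  27  28  33  29  28  30]
 [ 27  30  30  27  29  27  28  34  33  25  30  30  28]
 [ 30  33  30  29  30  25  23  34  28  27  29  25  25]]
[[ 37  34  32  36  27  34  32  31  33  34  30  34  32]
 [ 28  34  26  33  33  30  28  30  34  27  34  33  28]
 [ 36  32  37  37  29  23  19  27  32  35  33  32  30]
 [ 31  31  34  26  33  31  46  51  31  29  34  31  27]
 [ 33  36  34  33  30  58  96  96  35  29  34  32  33]
 [ 34  34  36  22  46  83 113  95  40  29  28  29  34]
 [ 28  37  23  28  54  96 109  76  37  33  35  34  31]
 [ 31  32  29  22  48  89  94  52  32  38  30  31  33]
 [ 35  40  32  25  23  45  45  38  34  34  31  36  30]
 [ 33  32  35  31  36  35  30  33  33  34  30  34  37]
 [ 36  30  34  35  33  27  36  31  35  30  31  33  26]
 [ 29  35  33  32  31  28  30  37  31  31  30  33  33]]
```

Emit:
move_arm(commands=[[0,0,0,-0.2,0.031,0,0],[0,0,0,-0.2,0.031,0,0],[0,0,0,-0.2,0.031,0,0]])

```text
time_s: 6.7
tcp_pos: [0.6498, 0.0684, 0.1344]
tool_rot: [[0.131, 0.988, -0.081], [0.838, -0.154, -0.524], [-0.53, 0.001, -0.848]]
wrist_force: [3.0, -0.3, -0.6]
width: 0.0003
grip_force: 1.1
```

```bash
python3 -c "
from h import *
print(hole()[2:10,3:10])"
```

```text
[[ 35  31  23  20  31  30  33]
 [ 25  28  25  43  49  26  29]
 [ 33  29  56  97  93  31  33]
 [ 30  43  83 112  93  35  33]
 [ 31  52  98 105  80  34  35]
 [ 26  47  88  92  51  36  32]
 [ 26  31  43  45  34  29  29]
 [ 36  32  32  37  28  32  33]]
```

Emit:
move_arm(commands=[[0,0,0,-0.2,0.031,0,0],[0,0,0,-0.2,0.031,0,0],[0,0,0,-0.2,0.031,0,0]])

```text
time_s: 7.12
tcp_pos: [0.6438, 0.0693, 0.1344]
tool_rot: [[0.131, 0.988, -0.081], [0.838, -0.154, -0.524], [-0.53, 0.001, -0.848]]
wrist_force: [3.0, 0.1, -0.8]
width: 0.0007
grip_force: 1.1
```

```bash
python3 -c "
from h import *
print(hole()[2:10,3:10])"
```

```text
[[ 34  30  25  24  31  32  31]
 [ 34  28  30  37  39  30  33]
 [ 29  31  56  93  87  34  32]
 [ 27  45  81 112  95  36  31]
 [ 20  48  95 108  76  37  34]
 [ 26  54  90  91  51  34  30]
 [ 28  21  43  46  29  33  36]
 [ 27  32  30  32  32  32  31]]
```

Emit:
move_arm(commands=[[0,0,0,-0.2,0.031,0,0],[0,0,0,-0.2,0.031,0,0]])

```text
time_s: 7.42
tcp_pos: [0.6398, 0.07, 0.1344]
tool_rot: [[0.131, 0.988, -0.081], [0.838, -0.154, -0.524], [-0.53, 0.001, -0.848]]
wrist_force: [1.9, 0.4, 0.9]
width: 0.0003
grip_force: 1.1
```

```bash
python3 -c "
from h import *
print(hole()[2:10,3:10])"
```

```text
[[ 34  28  22  26  26  33  35]
 [ 32  28  24  38  39  31  27]
 [ 29  28  52  79  65  41  32]
 [ 27  47  85 101  59  30  30]
 [ 25  45  98 105  63  34  36]
 [ 22  53  87  92  47  30  30]
 [ 26  29  44  48  33  28  33]
 [ 30  33  32  33  30  30  32]]
```

Emit:
move_arm(commands=[[0,0,0,-0.15,0.023,0,0],[0,0,0,-0.15,0.023,0,0]])

```text
time_s: 7.72
tcp_pos: [0.6369, 0.0704, 0.1344]
tool_rot: [[0.13, 0.988, -0.081], [0.838, -0.154, -0.524], [-0.53, 0.001, -0.848]]
wrist_force: [2.9, 0.0, 0.8]
width: 0.0004
grip_force: 1.1
```

```bash
python3 -c "
from h import *
print(hole()[2:10,3:10])"
```

```text
[[31 36 22 24 25 27 31]
 [31 30 27 39 44 34 31]
 [31 31 53 88 80 32 35]
 [31 43 81 91 74 37 30]
 [24 51 88 87 58 38 30]
 [23 48 87 89 46 34 31]
 [25 24 44 45 29 31 32]
 [33 28 32 33 32 27 31]]
```

Emit:
move_arm(commands=[[0,0,0,-0.1,0.0155,0,0],[0,0,0,-0.1,0.0155,0,0]])

```text
time_s: 8.02
tcp_pos: [0.6349, 0.0707, 0.1344]
tool_rot: [[0.131, 0.988, -0.081], [0.838, -0.154, -0.524], [-0.53, 0.001, -0.848]]
wrist_force: [2.1, 0.2, -0.1]
width: 0.0007
grip_force: 1.1
```

```bash
python3 -c "
from h import *
rgb=eyes.camera('top')[0][207:219,156:169].astype(int);print((rgb[...,0]-rgb[...,2])[2:10,3:10])"
```

```text
[[ 0  0  1  4  2  0 -4]
 [-4  2  6  3  7 -1 -1]
 [-1  0  2  2 11  0 -3]
 [-1  2  5 10 10  1 -1]
 [-2  4  8  7  6  1 -1]
 [ 1  6  6  7  1  0  2]
 [ 2  5  5  4 -4  2  0]
 [-2  1  1 -1  0 -5  3]]
```

Emit:
move_arm(commands=[[0,0,0,-0.08,0.0125,0,0],[0,0,0,-0.08,0.0125,0,0]])

```text
time_s: 8.32
tcp_pos: [0.6333, 0.071, 0.1344]
tool_rot: [[0.131, 0.988, -0.081], [0.838, -0.154, -0.524], [-0.53, 0.001, -0.848]]
wrist_force: [2.7, -0.2, 0.8]
width: 0.0003
grip_force: 1.4
```

```bash
python3 -c "
from h import *
rgb,d,P=cloud('top');print(rgb.mean(2).astype(int)[209:217,159:166]);print(((P-O)@ns*1000)[209:217,159:166].round())"
```

```text
[[30 28 24 20 25 32 35]
 [30 28 22 42 45 32 31]
 [25 31 57 87 81 34 35]
 [27 47 80 96 80 36 32]
 [28 50 93 83 64 35 29]
 [24 50 84 71 43 34 32]
 [26 28 39 42 34 33 34]
 [30 30 27 30 30 35 36]]
[[  3.   2.   0.   1.  -1.   3.   2.]
 [  0.   0.  -4.  -3.  -7.   3.   2.]
 [  0.  -3.  -2.  -8.  -9.   6.  -0.]
 [ -2.  -4.  -8.  -9. -11.   2.   0.]
 [  0.  -4.  -7. -12. -12.   0.   3.]
 [ -3.  -3.  -9. -10.   3.   4.   3.]
 [  1.  -1.  -6.   1.   1.   1.   3.]
 [  4.   4.   2.   2.   2.   2.   4.]]
```

Emit:
move_arm(commands=[[0,0,0,-0.08,0.0125,0,0],[0,0,0,-0.08,0.0125,0,0]])

```text
time_s: 8.62
tcp_pos: [0.6321, 0.0714, 0.1348]
tool_rot: [[0.131, 0.988, -0.08], [0.838, -0.153, -0.524], [-0.53, 0.001, -0.848]]
wrist_force: [3.2, 1.6, 2.9]
width: 0.0004
grip_force: 2.0
```

Emit:
move_arm(commands=[[0,0,0,0,0,0,0]])

```text
time_s: 8.75
tcp_pos: [0.6321, 0.0714, 0.1348]
tool_rot: [[0.131, 0.988, -0.08], [0.838, -0.153, -0.524], [-0.53, 0.001, -0.848]]
wrist_force: [2.7, 1.2, 3.0]
width: 0.0006
grip_force: 2.2
```

```bash
python3 -c "
from h import *
print(((np.array(ctrl.sense()['tcp_pos'])-O)@np.stack([xs,ys,ns],1)))
rgb,d=eyes.camera('wrist');a=cv2.resize(rgb[130:260,20:290],None,fx=2.9,fy=2.9,interpolation=2);save('w2',np.clip(a*1.6,0,255).astype(np.uint8))
"
```

```text
[-0.0006861   0.13667565  0.02373961]
```

View pics/w2.png

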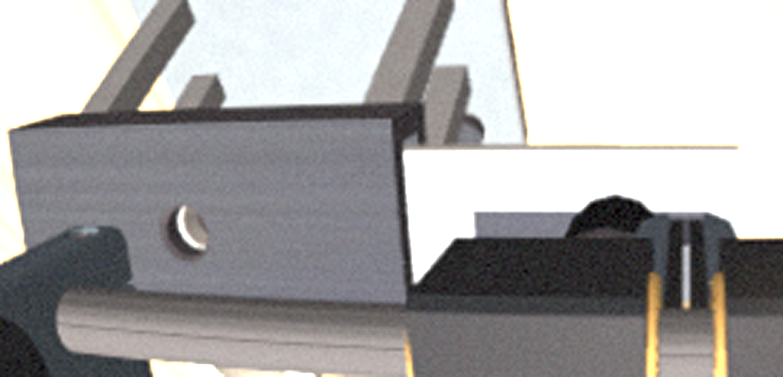

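Emit:
move_arm(commands=[[0,0,0,-0.06,0.009,0,0]])

```text
time_s: 8.93
tcp_pos: [0.6315, 0.0714, 0.1347]
tool_rot: [[0.131, 0.988, -0.08], [0.838, -0.153, -0.524], [-0.53, 0.001, -0.848]]
wrist_force: [4.6, 2.0, 5.5]
width: 0.0003
grip_force: 2.7
```

```bash
python3 -c "
from h import *
s=ctrl.sense();B=np.stack([xs,ys,ns],1);F=np.array(s['wrist_force']);M=np.array(s['ft_torque'])
print('F',F@B,'M',M@B,s['joint_efforts']);Fn=F@B;Mn=M@B;print('r perp',np.cross(Fn,Mn)/(Fn@Fn)*1000)
rgb,d=eyes.camera('scene');save('s2',cv2.resize(np.clip(rgb[40:260,200:440]*1.8,0,255).astype(np.uint8),None,fx=2.7,fy=2.7))
"
```

```text
F [0.68578358 4.24429976 6.10492644] M [ 0.88580544  0.31591043 -0.05386918] [-9.50552747e-01 -7.52571559e+01 -3.13106883e+01 -3.65927629e-01
  1.96347669e+00 -4.64246690e-02]
r perp [-38.69188363  97.65523947 -63.54603211]
```

View pics/s2.png

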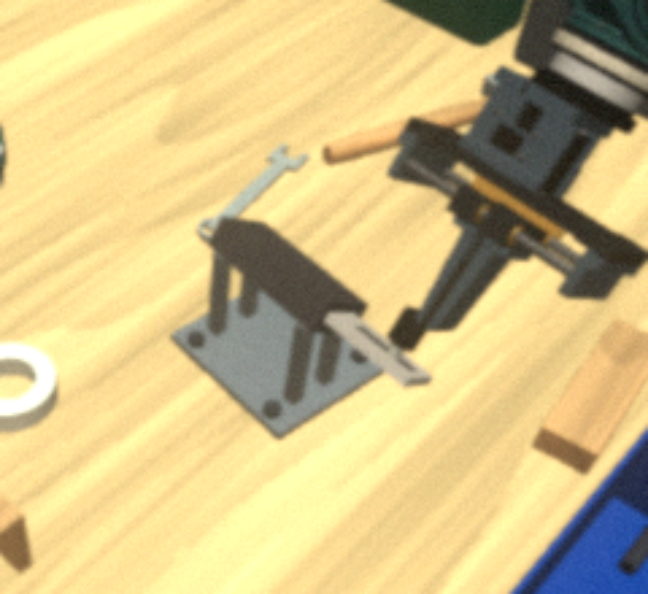

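Emit:
move_arm(commands=[[0,0,0,-0.08,0.0125,0,0]])

```text
time_s: 9.1
tcp_pos: [0.6308, 0.0716, 0.1347]
tool_rot: [[0.131, 0.988, -0.08], [0.838, -0.153, -0.524], [-0.53, 0.001, -0.848]]
wrist_force: [5.6, 1.5, 4.8]
width: 0.0004
grip_force: 2.9
```

```bash
python3 -c "
from h import *
s=ctrl.sense();B=np.stack([xs,ys,ns],1);print(np.array(s['wrist_force'])@B,(np.array(s['tcp_pos'])-O)@B*1000)
rgb,d,P=cloud('top');print(rgb.mean(2).astype(int)[209:217,159:166])"
```

```text
[0.57413077 5.32513424 5.33263587] [ -0.70418197 135.39535789  23.70297471]
[[ 32  26  27  24  25  32  37]
 [ 25  24  31  38  44  34  28]
 [ 25  31  55  88  75  38  35]
 [ 24  40  83 101  74  37  33]
 [ 26  53  92  87  63  36  32]
 [ 26  46  80  69  44  32  36]
 [ 28  34  38  34  33  35  33]
 [ 32  31  32  35  30  32  33]]
```

Emit:
move_arm(commands=[[0,0,0,-0.08,0.0125,0,0]])

```text
time_s: 9.28
tcp_pos: [0.63, 0.0717, 0.1347]
tool_rot: [[0.131, 0.988, -0.08], [0.838, -0.153, -0.524], [-0.53, 0.001, -0.848]]
wrist_force: [4.6, 2.2, 4.6]
width: 0.0002
grip_force: 3.0
```

Emit:
move_arm(commands=[[0,0,0,-0.08,0.0125,0,0]])

```text
time_s: 9.4
tcp_pos: [0.6292, 0.0718, 0.1348]
tool_rot: [[0.131, 0.988, -0.08], [0.838, -0.153, -0.524], [-0.53, 0.002, -0.848]]
wrist_force: [5.2, 2.7, 5.4]
width: 0.0006
grip_force: 3.0
```

```bash
python3 -c "
from h import *
B=np.stack([xs,ys,ns],1)
for n in('top','scene'):
    rgb,d,P=cloud(n);q=(P-O)@B;br=rgb.min(2)
    k=(abs(q[...,2]+.01)<.006)&(abs(q[...,0])<.02)&(q[...,1]>.06)&(q[...,1]<.22);print(n,np.percentile(q[k][:,1],[50,95,99,100]).round(4),k.sum())
    k=(abs(q[...,2]-.022)<.01)&(abs(q[...,0])<.014)&(q[...,1]>.08)&(q[...,1]<.125);print('knob',np.percentile(q[k],[2,50,98],axis=0).round(4).tolist(),k.sum())
s=ctrl.sense();print((np.array(s['tcp_pos'])-O)@B, s['ft_torque']@B)
rgb,d=eyes.camera('wrist');a=cv2.resize(rgb[160:260,150:290],None,fx=5.5,fy=5.5,interpolation=2);save('w3',np.clip(a*1.1,0,255).astype(np.uint8))
"
```

```text
top [0.1046 0.1471 0.15   0.1509] 483
knob [[-0.0106, 0.1089, 0.013], [0.0034, 0.116, 0.0273], [0.0099, 0.1237, 0.0319]] 94
scene [0.11   0.1501 0.1508 0.1511] 368
knob [[-0.0038, 0.1115, 0.0129], [0.0087, 0.1187, 0.0214], [0.0116, 0.1247, 0.0293]] 53
[-0.00068921  0.13372043  0.02373564] [ 0.8121953   0.31918163 -0.02139903]
```

View pics/w3.png

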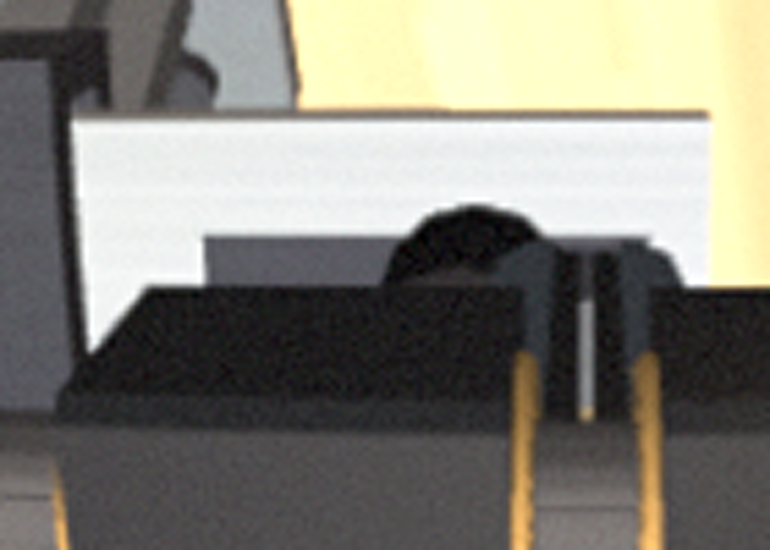

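Emit:
move_arm(commands=[[0,0,0,-0.08,0.0125,0,0]])

```text
time_s: 9.68
tcp_pos: [0.6285, 0.0719, 0.1348]
tool_rot: [[0.131, 0.988, -0.08], [0.838, -0.153, -0.523], [-0.53, 0.002, -0.848]]
wrist_force: [4.6, 1.8, 5.6]
width: 0.0004
grip_force: 3.1
```

Emit:
move_arm(commands=[[0,0,0,-0.08,0.0125,0,0]])

```text
time_s: 9.8
tcp_pos: [0.6276, 0.0721, 0.1348]
tool_rot: [[0.131, 0.988, -0.08], [0.838, -0.153, -0.523], [-0.53, 0.002, -0.848]]
wrist_force: [5.4, 2.7, 5.4]
width: 0.0001
grip_force: 3.1
```

Emit:
move_arm(commands=[[0,0,0,-0.08,0.0125,0,0]])

```text
time_s: 9.93
tcp_pos: [0.6268, 0.0722, 0.1348]
tool_rot: [[0.131, 0.988, -0.08], [0.838, -0.153, -0.524], [-0.53, 0.002, -0.848]]
wrist_force: [4.9, 2.1, 5.1]
width: 0.0004
grip_force: 3.1
```

Emit:
move_arm(commands=[[0,0,0,-0.06,0.009,0,0]])

```text
time_s: 10.05
tcp_pos: [0.6263, 0.0723, 0.1348]
tool_rot: [[0.131, 0.988, -0.08], [0.838, -0.153, -0.523], [-0.53, 0.002, -0.848]]
wrist_force: [4.8, 2.2, 5.8]
width: 0.0004
grip_force: 3.1
```

```bash
python3 -c "
from h import *
B=np.stack([xs,ys,ns],1)
T=np.load('top.npz')
for n in('top','scene'):
    rgb,d,P=cloud(n)
    for rg,PP in((np.load(n+'.npz')['rgb'],np.load(n+'.npz')['P']),(rgb,P)):
        q=(PP-O)@B
        k=(abs(q[...,2]+.01)<.006)&(abs(q[...,0])<.02)&(q[...,1]>.06)&(q[...,1]<.22);print(n,np.percentile(q[k][:,1],[50,95,99,100]).round(4),k.sum())
        if n=='top':print(rg.mean(2).astype(int)[209:217,159:166]);print(((PP-O)@ns*1000)[209:217,159:166].round())
"
```

```text
top [0.124  0.1854 0.1898 0.1914] 725
[[ 28  22  21  25  27  24  32]
 [ 35  29  24  33  42  28  30]
 [ 26  25  54  92  85  33  28]
 [ 25  40  76 103  90  37  27]
 [ 22  51  90  93  75  34  26]
 [ 24  41  79  83  45  29  25]
 [ 26  22  41  40  31  28  35]
 [ 24  29  27  23  27  28  33]]
[[  2.   2.  -1.   2.  -0.   3.   1.]
 [  3.  -2.  -0.  -4.  -6.   2.   1.]
 [  1.  -2.  -4.  -8. -11.   3.   4.]
 [ -1.  -4.  -7.  -8.  -6.   1.   0.]
 [  0.  -4.  -8.  -8.  -8.   2.   1.]
 [ -1.  -7.  -6.  -6.   1.   2.   3.]
 [  0.  -2.  -8.   4.   1.   5.   1.]
 [  2.   3.   2.   2.   2.   3.  -0.]]
top [0.1049 0.1474 0.1501 0.1506] 479
[[29 29 26 16 26 34 37]
 [33 31 29 38 40 37 32]
 [25 26 58 91 78 31 28]
 [23 37 78 96 79 35 30]
 [26 51 90 89 61 35 29]
 [23 50 80 69 44 35 40]
 [21 32 40 35 38 30 32]
 [32 27 38 34 33 33 30]]
[[  3.   2.  -1.   2.   1.   1.   3.]
 [  2.   0.  -1.  nan  -8.   2.   1.]
 [  0.  -3.  -3.  -7. -10.   3.   0.]
 [  0.  -2.  -7.  -7. -11.   2.   4.]
 [ -1.  -6.  -9.  -9. -15.   1.   3.]
 [  1.  -4.  -9. -10.   0.   2.   6.]
 [  2.  -4.  -8.   2.   1.   3.   0.]
 [  3.   2.   1.   2.  -1.   1.   4.]]
scene [0.1312 0.1885 0.1906 0.1909] 539
scene [0.1095 0.1502 0.1509 0.1513] 370
```

```bash
python3 -c "
from h import *
r0=np.load('w1.npz')['rgb'];r1,d=eyes.camera('wrist')
t=r0[225:262,240:275]
m=cv2.matchTemplate(r1[220:270,220:300],t,cv2.TM_CCOEFF_NORMED);print('finger',cv2.minMaxLoc(m),'ref loc (20,5)')
for r in (r0,r1): 
    print(r[206:212,236:280].mean(2).mean(0).astype(int))
a=cv2.resize(r1[160:260,150:290],None,fx=5.5,fy=5.5,interpolation=2);save('w4',np.clip(a*1.1,0,255).astype(np.uint8))
print(ctrl.sense()['width'])
"
```

```text
finger (0.04463330656290054, 0.9599043726921082, (15, 13), (20, 5)) ref loc (20,5)
[228 229 223 172 109  71  57  52  49  49  49  49  50  50  47  37  28  27
  35  82 125 105  38  24  27  33  49  50  50  50  49  48  50  50  53  62
 103 159 203 219 220 222 222 218]
[ 34  32  32  35  40  48  49  48  50  51  50  53  50  48  39  23  20  21
  22  22  29  29  25  19  25  23  37  49  51  49  50  50  50  49  51  63
 101 162 208 225 226 226 225 225]
0.0005930886822257675
```

View pics/w4.png

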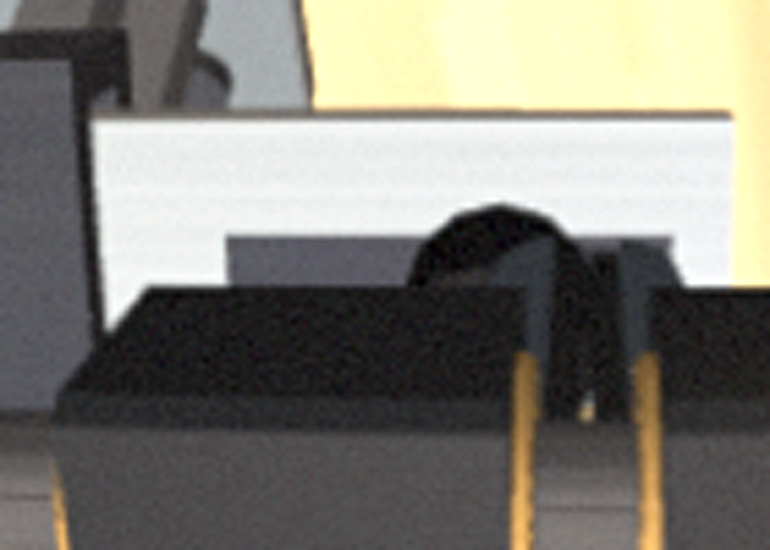

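```bash
cat >> h.py <<'E'
def wcloud():
    s=ctrl.sense();rgb,d=eyes.camera("wrist");m=eyes.camera_model("wrist");K=m["mtx"];h,w=d.shape
    u,v=np.meshgrid(np.arange(w),np.arange(h));a=(u-K[0,2])/K[0,0];b=(v-K[1,2])/K[1,1];r=np.hypot(a,b)+1e-9
    t=np.tan(r)/r;p=np.stack([a*t*d,-b*t*d,-d,np.ones_like(d)],-1)
    Pt=(p@np.array(m["tool_from_camera"]).T)[...,:3];Pt[d==0]=np.nan
    return rgb,Pt,Pt@np.array(s["tool_rot"]).T+np.array(s["tcp_pos"])
E
python3 - <<'E'
from h import *
B=np.stack([xs,ys,ns],1)
rgb,Pt,P=wcloud();q=(P-O)@B*1000
for v in (199,202,205,208,211):
    print(v,[ (u,)+tuple(Pt[v,u].__mul__(1000).round().astype(int).tolist() if not np.isnan(Pt[v,u,0]) else [None]) for u in (222,228,234,240,244,248,252,255,258,262,266,270,274)])
k=(q[...,2]>24)&(q[...,2]<34)&(rgb.max(2)<60)&(abs(q[...,0])<20)&(q[...,1]>95)&(q[...,1]<140)
print(np.percentile(q[k],[2,50,98],axis=0),k.sum(), np.argwhere(k).min(0),np.argwhere(k).max(0))
E
```

```text
199 [(222, 11, -24, 31), (228, 11, -20, 33), (234, 16, -15, 16), (240, 16, -10, 14), (244, 16, -8, 15), (248, 15, -5, 18), (252, 11, -3, 32), (255, 11, -1, 32), (258, 11, 2, 32), (262, 11, 5, 31), (266, 11, 7, 33), (270, 11, 10, 31), (274, 11, 13, 32)]
202 [(222, 8, -25, 34), (228, 9, -20, 33), (234, 15, -14, 10), (240, 16, -10, 6), (244, 16, -8, 8), (248, 15, -5, 12), (252, 13, -3, 16), (255, 9, -1, 31), (258, 9, 2, 32), (262, 9, 5, 32), (266, 9, 7, 31), (270, 9, 10, 32), (274, 9, 13, 31)]
205 [(222, 7, -24, 30), (228, 13, -18, 11), (234, 15, -14, 2), (240, 16, -10, -1), (244, 19, -7, -11), (248, 19, -4, -11), (252, 13, -2, 10), (255, 11, 0, 16), (258, 7, 2, 31), (262, 7, 5, 33), (266, 19, 6, -10), (270, 19, 8, -11), (274, 6, 13, 33)]
208 [(222, 4, -25, 32), (228, 14, -17, 1), (234, 15, -13, -4), (240, 19, -9, -15), (244, 19, -7, -16), (248, 19, -4, -16), (252, 17, -2, -11), (255, 17, 0, -11), (258, 17, 1, -11), (262, 18, 4, -12), (266, 19, 6, -15), (270, 19, 8, -16), (274, 4, 13, 32)]
211 [(222, 2, -25, 32), (228, 14, -17, -6), (234, 14, -13, -6), (240, 19, -8, -23), (244, 19, -6, -22), (248, 19, -4, -21), (252, 17, -2, -16), (255, 18, 0, -19), (258, 18, 1, -18), (262, 18, 4, -18), (266, 19, 6, -22), (270, 19, 8, -23), (274, 19, 10, -21)]
[[-19.8936181  113.66013506  24.48774737]
 [-15.8431208  121.25190701  29.33411871]
 [ -2.54888494 136.13951457  33.83451839]] 142 [203 226] [231 266]
```

Emit:
move_arm(commands=[[0,0,0,0.3,-0.046,0,0],[0,0,0,0.3,-0.046,0,0],[0,0,0,0.3,-0.046,0,0],[0,0,0,0.4,-0.062,0,0]])

```text
time_s: 10.75
tcp_pos: [0.6381, 0.0703, 0.1344]
tool_rot: [[0.13, 0.988, -0.083], [0.838, -0.154, -0.524], [-0.53, -0.001, -0.848]]
wrist_force: [-1.6, 3.2, 6.4]
width: 0.0005
grip_force: 3.9
```

Emit:
move_arm(commands=[[0,0,0,0.16,1.05,1.7,0.4],[0,0,0,0.16,1.05,1.7,0.4],[0,0,0,0.16,1.05,1.7,0.4],[0,0,0,0.16,1.05,1.7,0.6],[0,0,0,0.16,1.05,1.7,0.6]])

```text
time_s: 11.38
tcp_pos: [0.6468, 0.1235, 0.2208]
tool_rot: [[0.131, 0.988, -0.081], [0.838, -0.153, -0.524], [-0.53, 0.001, -0.848]]
wrist_force: [-0.5, 0.4, 0.4]
width: 0.0477
grip_force: 0.0
```

```bash
python3 -c "
from h import *
go(W(.066,0,.11),Rs)
B=np.stack([xs,ys,ns],1)
for n in('top','scene'):
    rgb,d,P=cloud(n);q=(P-O)@B
    k=(abs(q[...,2]+.01)<.006)&(abs(q[...,0])<.02)&(q[...,1]>.06)&(q[...,1]<.22);print(n,np.percentile(q[k][:,1],[50,95,99,100]).round(4),k.sum())
"
```

```text
turn [-0.0001  0.0008 -0.0013] shift cm [-15.149  -4.17    2.245]
top [0.1103 0.1581 0.1616 0.1624] 556
scene [0.1161 0.162  0.1626 0.1632] 422
```

Run:
```python
from h import *
rgb,Pt,P=wcloud();t=Pt*1000
k=(abs(t[...,0])<28)&(abs(t[...,1])<60)&(t[...,2]>-60)&(t[...,2]<40)
q=t[k];print(k.sum())
for a in range(-60,40,8):
    s=q[(q[:,2]>=a)&(q[:,2]<a+8)]
    if len(s):print(a,len(s),s.min(0).round(),s.max(0).round(), np.histogram(s[:,1],bins=range(-60,61,10))[0])
save('w5',cv2.resize(np.clip(rgb[130:270,100:400].astype(float)*1.3,0,255).astype(np.uint8),None,fx=2.6,fy=2.6,interpolation=2))
```

```text
2313
-60 376 [-10. -39. -60.] [ 20.  39. -52.] [  0   0  84 105   0   0   0   0  96  91   0   0]
-52 494 [-15. -39. -52.] [ 20.  39. -44.] [  0   0 114 138   0   0   0   0 121 121   0   0]
-44 386 [-14. -38. -44.] [ 20.  38. -36.] [  0   0  73 119   0   0   0   0 108  86   0   0]
-36 342 [-15. -37. -36.] [ 19.  38. -28.] [  0   0  64 105   0   0   0   0 100  73   0   0]
-28 287 [-15. -36. -28.] [ 19.  37. -20.] [ 0  0 53 87  0  0  0  0 84 63  0  0]
-20 251 [  2. -36. -20.] [ 19.  37. -12.] [ 0  0 47 79  0  0  0  0 77 48  0  0]
-12 177 [ -1. -35. -12.] [19. 35. -5.] [ 0  0 23 65  0  0  0  0 62 27  0  0]
```

View pics/w5.png

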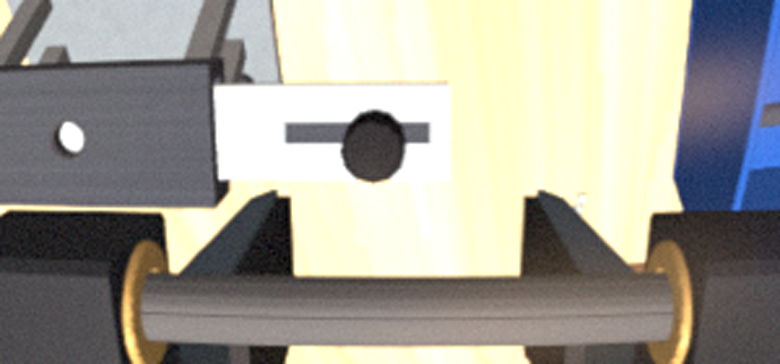

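Run:
```python
from h import *
rgb,Pt,P=wcloud();t=Pt*1000
for u in (205,210,304,308):
    print(u,[(v,rgb[v,u].mean().astype(int).item())+tuple(np.nan_to_num(t[v,u]).round().astype(int).tolist()) for v in range(199,216,2)])
B=np.stack([xs,ys,ns],1);q=(P-O)@B*1000
k=(q[...,2]>22)&(q[...,2]<38)&(abs(q[...,0])<25)&(q[...,1]>90)&(q[...,1]<160);print(np.percentile(q[k],[3,50,97],axis=0))
k=(abs(q[...,0])<25)&(abs(q[...,1])<50)&(abs(q[...,2])<12);print(np.percentile(q[k],[3,50,97],axis=0))
g=rgb.min(2);k2=k&(g>110);print('hole',q[k2].mean(0),k2.sum(),np.argwhere(k2).mean(0))
```

```text
205 [(199, 217, -16, -55, 134), (201, 207, -65, -86, 301), (203, 98, 19, -30, -7), (205, 50, 18, -30, -7), (207, 20, 17, -30, -9), (209, 24, 18, -29, -14), (211, 20, 18, -29, -18), (213, 27, 17, -28, -21), (215, 8, 18, -27, -25)]
210 [(199, 221, -16, -50, 133), (201, 214, -65, -77, 301), (203, 218, -69, -78, 304), (205, 142, -73, -78, 306), (207, 48, 17, -27, -8), (209, 39, 16, -27, -9), (211, 38, 15, -27, -9), (213, 38, 14, -27, -10), (215, 28, 12, -27, -9)]
304 [(199, 214, -61, 80, 299), (201, 214, -65, 81, 302), (203, 215, -69, 81, 304), (205, 131, -73, 82, 306), (207, 18, 17, 28, -10), (209, 26, 17, 28, -13), (211, 11, 17, 27, -16), (213, 25, 16, 27, -18), (215, 19, 15, 27, -17)]
308 [(199, 219, -61, 87, 300), (201, 221, -65, 88, 303), (203, 93, 19, 32, -5), (205, 46, 19, 31, -10), (207, 48, 18, 31, -10), (209, 33, 17, 30, -13), (211, 29, 18, 29, -18), (213, 34, 18, 29, -21), (215, 22, 17, 28, -24)]
[[-16.08576615 122.50632809  26.73698492]
 [ -5.84431321 132.77293828  29.45323796]
 [  4.7112373  143.08865365  30.95593061]]
[[-23.53819319 -46.42384167  -0.57727242]
 [ -0.58250808   2.89880865   1.63831078]
 [ 23.06739159  47.33219017   2.98394269]]
hole [ 0.39102183 -1.93460738 -5.80185285] 108 [186.64814815 126.63888889]
```

Run:
```python
from h import *
go(W(-.003,.170,.1),Rs); go(W(-.003,.170,.010),Rs)
```

```text
turn [-0.      0.0007 -0.0014] shift cm [ 2.485 -1.471 -2.126]
turn [-0.      0.0007 -0.0014] shift cm [ 1.747 -6.183 -9.759]
```

Emit:
move_arm(commands=[[0,0,0,1.25,-0.74,-1.06,0],[0,0,0,1.25,-0.74,-1.06,0],[0,0,0,0,0,0,0],[0,0,0,-0.15,-0.94,-1.53,0],[0,0,0,-0.15,-0.94,-1.53,0],[0,0,0,-0.15,-0.94,-1.53,0],[0,0,0,-0.15,-0.94,-1.53,0],[0,0,0,-0.08,-0.47,-0.76,0],[0,0,0,-0.08,-0.47,-0.76,0]])

```text
time_s: 12.7
tcp_pos: [0.6642, 0.0606, 0.1215]
tool_rot: [[0.131, 0.988, -0.081], [0.838, -0.154, -0.524], [-0.53, 0.001, -0.848]]
wrist_force: [0.3, -0.0, 0.7]
width: 0.0006
grip_force: 0.0
```

Emit:
move_arm(commands=[[0,0,0,-0.25,0.039,0,0],[0,0,0,-0.25,0.039,0,0],[0,0,0,-0.25,0.039,0,0],[0,0,0,-0.25,0.039,0,0]])

```text
time_s: 13.2
tcp_pos: [0.6541, 0.0626, 0.1221]
tool_rot: [[0.13, 0.988, -0.08], [0.838, -0.153, -0.524], [-0.53, 0.001, -0.848]]
wrist_force: [0.6, 0.3, -0.4]
width: 0.0007
grip_force: 0.0
```

Run:
```python
from h import *
B=np.stack([xs,ys,ns],1);s=ctrl.sense();print((s['tcp_pos']-O)@B)
rgb,Pt,P=wcloud();save('w6',cv2.resize(np.clip(rgb[150:260,150:350].astype(float)*1.3,0,255).astype(np.uint8),None,fx=3.5,fy=3.5,interpolation=2))
```

```text
[-0.00298137  0.15978857  0.01024596]
```

View pics/w6.png

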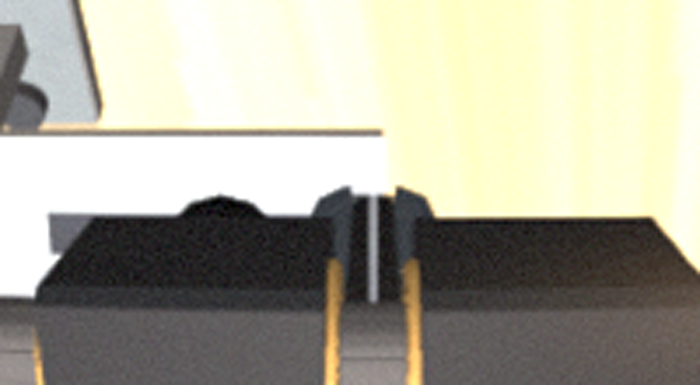

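Emit:
move_arm(commands=[[0,0,0,-0.2,0.031,0,0],[0,0,0,-0.2,0.031,0,0],[0,0,0,-0.2,0.031,0,0]])

```text
time_s: 13.62
tcp_pos: [0.6481, 0.0633, 0.1219]
tool_rot: [[0.131, 0.988, -0.081], [0.838, -0.154, -0.524], [-0.53, 0.001, -0.848]]
wrist_force: [4.0, -0.7, -0.3]
width: 0.0003
grip_force: 1.6
```

Emit:
move_arm(commands=[[0,0,0,-0.2,0.031,0,0],[0,0,0,-0.2,0.031,0,0]])

```text
time_s: 13.88
tcp_pos: [0.6443, 0.064, 0.1219]
tool_rot: [[0.131, 0.988, -0.08], [0.838, -0.153, -0.524], [-0.53, 0.001, -0.848]]
wrist_force: [1.3, -0.7, 0.4]
width: 0.0001
grip_force: 1.3
```

Emit:
move_arm(commands=[[0,0,0,-0.2,0.031,0,0],[0,0,0,-0.2,0.031,0,0]])

```text
time_s: 14.12
tcp_pos: [0.6401, 0.0646, 0.1219]
tool_rot: [[0.131, 0.988, -0.081], [0.838, -0.154, -0.524], [-0.53, 0.001, -0.848]]
wrist_force: [3.1, -0.9, 0.1]
width: 0.0002
grip_force: 1.3
```

Emit:
move_arm(commands=[[0,0,0,-0.1,0.0155,0,0],[0,0,0,-0.08,0.0125,0,0]])

```text
time_s: 14.38
tcp_pos: [0.6383, 0.0649, 0.1219]
tool_rot: [[0.131, 0.988, -0.081], [0.838, -0.154, -0.524], [-0.53, 0.001, -0.848]]
wrist_force: [2.3, -0.4, -0.2]
width: 0.0004
grip_force: 1.3
```

```bash
cat >> h.py <<'E'
def barend():
    B=np.stack([xs,ys,ns],1)
    for n in('top','scene'):
        rgb,d,P=cloud(n);q=(P-O)@B
        k=(abs(q[...,2]+.01)<.006)&(abs(q[...,0])<.02)&(q[...,1]>.06)&(q[...,1]<.22);print(n,np.percentile(q[k][:,1],[95,99,100]).round(4),k.sum())
    print((ctrl.sense()['tcp_pos']-O)@B)
E
python3 -c "
from h import *
barend()"
```

```text
top [0.1475 0.1523 0.1532] 479
scene [0.1519 0.1529 0.1535] 385
[-0.00290719  0.14383624  0.00988542]
```

Emit:
move_arm(commands=[[0,0,0,-0.07,0.011,0,0],[0,0,0,-0.07,0.011,0,0]])

```text
time_s: 14.72
tcp_pos: [0.6369, 0.0651, 0.1218]
tool_rot: [[0.131, 0.988, -0.081], [0.838, -0.154, -0.524], [-0.53, 0.001, -0.848]]
wrist_force: [3.0, -0.6, 0.1]
width: 0.0003
grip_force: 1.3
```

Emit:
move_arm(commands=[[0,0,0,-0.07,0.011,0,0],[0,0,0,-0.06,0.009,0,0]])

```text
time_s: 14.98
tcp_pos: [0.6361, 0.0653, 0.122]
tool_rot: [[0.131, 0.988, -0.08], [0.838, -0.153, -0.524], [-0.53, 0.001, -0.848]]
wrist_force: [6.1, -0.5, -0.8]
width: 0.0008
grip_force: 3.4
```

Emit:
move_arm(commands=[[0,0,0,-0.08,0.0125,0,0]])

```text
time_s: 15.1
tcp_pos: [0.6359, 0.0654, 0.1222]
tool_rot: [[0.131, 0.988, -0.079], [0.838, -0.153, -0.523], [-0.529, 0.003, -0.848]]
wrist_force: [11.0, -2.3, -1.4]
width: 0.0005
grip_force: 5.4
```

Emit:
move_arm(commands=[[0,0,0,0.4,-0.06,0,0],[0,0,0,0.6,-0.09,0,0],[0,0,0,0.16,1.05,1.7,0.4],[0,0,0,0.16,1.05,1.7,0.4],[0,0,0,0.16,1.05,1.7,0.4],[0,0,0,0.16,1.05,1.7,0.6],[0,0,0,0.16,1.05,1.7,0.6]])

```text
time_s: 15.98
tcp_pos: [0.6529, 0.1173, 0.2083]
tool_rot: [[0.131, 0.988, -0.08], [0.838, -0.153, -0.524], [-0.53, 0.001, -0.848]]
wrist_force: [0.1, -0.8, -0.3]
width: 0.0472
grip_force: 0.0
```

```bash
python3 -c "
from h import *
barend();go(W(.066,0,.11),Rs)"
```

```text
top [0.1473 0.1498 0.1506] 478
scene [0.15   0.151  0.1516] 370
[-0.00304236  0.15111788  0.11296243]
turn [-0.001   0.0036 -0.002 ] shift cm [-15.86   -3.602   3.407]
```

Emit:
move_arm(commands=[[0,0,0,-4.0,-0.9,0.85,0.6],[0,0,0,-4.0,-0.9,0.85,0.6],[0,0,0,-4.0,-0.9,0.85,0.6],[0,0,0,-3.9,-0.9,0.85,0.6],[0,0,0,0,0,0,0.6]])

```text
time_s: 16.7
tcp_pos: [0.4919, 0.0798, 0.241]
tool_rot: [[0.13, 0.988, -0.081], [0.838, -0.153, -0.524], [-0.53, 0.0, -0.848]]
wrist_force: [0.3, 0.1, -0.2]
width: 0.055
grip_force: 0.0
```

Run:
```python
from h import *
B=np.stack([xs,ys,ns],1);rgb,Pt,P=wcloud();q=(P-O)@B*1000
s=ctrl.sense();print((s['tcp_pos']-O)@B)
k=(abs(q[...,2])<6)&(abs(q[...,0])<40)&(abs(q[...,1])<80);print('face',np.percentile(q[k],[1,50,99],axis=0).round(1),k.sum())
c,n,kk=planefit(P[k]);print(n,ns)
vv,uu=np.nonzero((abs(q[...,0])<12)&(abs(q[...,1])<12));v0,v1,u0,u1=vv.min(),vv.max(),uu.min(),uu.max()
print(v0,u0);print(rgb[v0:v1+1:1,u0:u1+1].mean(2).astype(int));print(q[v0:v1+1:2,u0:u1+1:2,2].round())
```

```text
[ 0.06642353 -0.00180936  0.10704782]
face [[-34.4 -63.1  -0. ]
 [ -4.9   0.8   1.7]
 [ 24.5  64.3   3.3]] 8394
[0.08233684 0.52623107 0.84634597] [0.08198401 0.52353897 0.8480481 ]
109 247
[[ 87  88  84  85  84  85  83  82  79  96 105  95 110 112 112 113 111  98
   84  84  82  86  86  85  88  83]
 [ 89  87  89  84  89  87  84  76  84 110 135 146 148 152 148 138 126 105
   89  80  84  84  88  85  86  83]
 [ 91  90  89  90  94  83  77  78 102 134 155 158 158 158 160 160 151 126
  104  90  84  88  87  91  89  88]
 [ 90  91  88  90  88  81  79 100 137 158 161 157 160 159 159 163 160 150
  125  98  89  85  87  88  93  90]
 [ 85  86  87  91  88  76  92 132 157 163 157 161 155 160 161 162 157 159
  147 127 106  89  86  84  84  85]
 [ 88  86  83  84  83  78  99 147 160 159 159 158 160 158 159 161 158 158
  151 125  97  76  84  86  86  85]
 [ 88  88  90  89  82  79 114 157 159 159 158 162 157 161 159 162 159 160
  156 134 101  80  79  87  86  89]
 [ 89  88  86  89  77  80 117 153 162 159 157 158 164 160 162 160 159 157
  155 139 100  82  81  87  82  86]
 [ 87  88  90  83  82  79 117 153 159 
[... 2195 characters left out ...]
1. -122. -121.    0.    3.
     1.]
 [   2.    3.    2.    1. -123. -123. -124. -124. -122. -122.    1.    2.
     2.]
 [   2.    0.    1.    2.    0. -135. -138. -137. -137.    1.    2.    2.
     1.]
 [   1.    2.    2.    2.    1.    0.    0.    1.    1.    2.    3.    2.
     1.]
 [   0.    2.    1.    2.    1.    2.    3.    1.    1.    1.    2.    1.
     2.]
 [   2.    2.    2.    3.    2.    1.    2.    1.    2.    2.    1.    1.
     1.]
 [   3.    1.    1.    1.    1.    2.    2.    3.    2.    1.    1.    1.
     2.]
 [   3.    2.    1.    1.    2.    2.    2.    2.    2.    2.    3.    3.
     2.]
 [   2.    2.    2.    2.    2.    2.    3.    2.    1.    2.    1.    2.
     1.]]
```

Run:
```python
from h import *
B=np.stack([xs,ys,ns],1);s=ctrl.sense();R=np.array(s['tool_rot']);p=np.array(s['tcp_pos'])
for n in('scene','top'):
    rgb,d,P=cloud(n);t=(P-p)@R*1000
    k=(abs(t[...,0])<26)&(abs(t[...,1])<50)&(t[...,2]>-60)&(t[...,2]<40);q=t[k];print(n,k.sum())
    for a in range(-60,40,6):
        g=q[(q[:,2]>=a)&(q[:,2]<a+6)]
        if len(g):print(a,len(g),np.percentile(g,[3,50,97],axis=0).round().astype(int).tolist())
    q=(P-O)@B*1000;k=(abs(q[...,2])<5)&(abs(q[...,0])<45)&(abs(q[...,1])<80);
    if k.sum():print('face',np.percentile(q[k],[1,50,99],axis=0).round(1),k.sum())
```

```text
scene 829
-60 100 [[-20, -37, -60], [-12, -25, -57], [12, 41, -54]]
-54 98 [[-20, -36, -54], [-12, 29, -51], [12, 41, -48]]
-48 95 [[-21, -35, -48], [-11, -26, -45], [12, 41, -42]]
-42 94 [[-20, -36, -42], [-11, 2, -39], [13, 40, -36]]
-36 91 [[-20, -35, -36], [-9, 28, -33], [12, 39, -30]]
-30 92 [[-20, -33, -30], [-10, -26, -27], [13, 39, -24]]
-24 85 [[-20, -35, -24], [-11, 27, -21], [13, 39, -18]]
-18 84 [[-20, -33, -18], [-10, 1, -15], [13, 38, -12]]
-12 76 [[-20, -32, -12], [-9, -26, -9], [14, 37, -6]]
-6 14 [[-19, -31, -6], [-8, -27, -5], [12, 35, -5]]
face [[-30.9 -63.1  -4.8]
 [  7.8   7.7   1. ]
 [ 30.2  65.9   2. ]] 593
top 385
-60 51 [[-20, -39, -60], [-16, 28, -57], [5, 40, -54]]
-54 50 [[-19, -38, -54], [-16, 29, -51], [13, 39, -48]]
-48 46 [[-19, -38, -48], [-16, 28, -45], [6, 39, -43]]
-42 48 [[-18, -37, -41], [-16, 29, -39], [11, 39, -36]]
-36 43 [[-19, -37, -36], [-17, 29, -33], [13, 38, -30]]
-30 44 [[-19, -36, -29], [-16, 29, -27], [13, 37, -24]]
-24 34 [[-19, -36, -24], [-17, 29, -21], [13, 37, -18]]
-18 38 [[-19, -36, -18], [-16, 29, -15], [12, 37, -12]]
-12 31 [[-19, -34, -11], [-16, 29, -10], [13, 36, -7]]
face [[-33.2 -63.7  -4.6]
 [  0.9  -1.    1.9]
 [ 28.6  64.2   4.6]] 1362
```

```bash
cat >> h.py <<'E'
Rg=np.array([[0,1,0],[1,0,0],[0,0,-1.]])
E
python3 -c "
from h import *
go(np.array([.4655,-.3195,.18]),Rg)"
```

```text
turn [ 0.5573 -0.0423  0.1504] shift cm [ -2.889 -39.995  -6.074]
```

Emit:
move_arm(commands=[[0.0557,-0.0042,0.015,-0.29,-4.0,-0.6,0.7],[0.0557,-0.0042,0.015,-0.29,-4.0,-0.6,0.7],[0.0557,-0.0042,0.015,-0.29,-4.0,-0.6,0.7],[0.0557,-0.0042,0.015,-0.29,-4.0,-0.6,0.7],[0.0557,-0.0042,0.015,-0.29,-4.0,-0.6,0.7],[0.0557,-0.0042,0.015,-0.29,-4.0,-0.6,0.7],[0.0557,-0.0042,0.015,-0.29,-4.0,-0.6,0.7],[0.0557,-0.0042,0.015,-0.29,-4.0,-0.6,0.7],[0.0557,-0.0042,0.015,-0.29,-4.0,-0.6,0.7],[0.0557,-0.0042,0.015,-0.29,-4.0,-0.6,0.7]])

```text
time_s: 18.1
tcp_pos: [0.4651, -0.3217, 0.1803]
tool_rot: [[0.0, 1.0, -0.0], [1.0, -0.0, 0.001], [0.001, -0.0, -1.0]]
wrist_force: [1.9, 0.1, 1.0]
width: 0.0635
grip_force: 0.0
```

Emit:
move_arm(commands=[[0,0,0,0,0,0,0.7]])

```text
time_s: 18.23
tcp_pos: [0.4648, -0.3228, 0.1799]
tool_rot: [[0.004, 1.0, -0.001], [1.0, -0.004, 0.0], [0.0, -0.001, -1.0]]
wrist_force: [0.6, 0.8, -0.2]
width: 0.064
grip_force: 0.0
```

Run:
```python
from h import *
go(np.array([.4655,-.3195,.08]),Rg)
s=ctrl.sense();R=np.array(s['tool_rot']);p=np.array(s['tcp_pos']);print(p)
w=wcloud()
for n,P in(('scene',cloud('scene')[2]),('top',cloud('top')[2]),('wrist',w[2])):
    t=(P-p)@R*1000
    k=(abs(t[...,0])<30)&(abs(t[...,1])<60)&(t[...,2]>-40)&(t[...,2]<40);q=t[k]
    if len(q):print(n,'finger',np.percentile(q,[2,50,98],axis=0).round(1).tolist(),len(q))
    k=(P[...,2]>.095)&(P[...,2]<.125)&(abs(P[...,0]-.466)<.03)&(abs(P[...,1]+.32)<.03);q=P[k]
    if len(q):print('pin',np.percentile(q,[3,50,97],axis=0).round(4).tolist(),len(q))
    k=(abs(P[...,2]-.07)<.005)&(abs(P[...,0]-.466)<.06)&(abs(P[...,1]+.32)<.14);q=P[k]
    if len(q):print('rack',np.percentile(q,[1,50,99],axis=0).round(4).tolist(),len(q))
```

```text
turn [-0.0004 -0.001   0.0035] shift cm [ 0.069  0.334 -9.99 ]
[ 0.46480504 -0.32283548  0.17990044]
scene finger [[-17.9, -37.8, -38.9], [-3.2, 41.3, -23.1], [16.0, 43.0, -7.9]] 199
pin [[0.4589, -0.3289, 0.0964], [0.4701, -0.322, 0.1142], [0.4743, -0.3129, 0.1174]] 130
rack [[0.4353, -0.4142, 0.0659], [0.4717, -0.3332, 0.07], [0.4965, -0.2275, 0.0745]] 2532
rack [[0.4383, -0.2819, 0.066], [0.4762, -0.2419, 0.0702], [0.497, -0.224, 0.0746]] 448
wrist finger [[-14.3, -40.3, -39.5], [16.6, -31.2, -25.5], [18.7, 41.0, -5.7]] 1339
pin [[0.4584, -0.3244, 0.0981], [0.4659, -0.3156, 0.1145], [0.4736, -0.309, 0.1157]] 416
rack [[0.4364, -0.4108, 0.0671], [0.4659, -0.2963, 0.0687], [0.4959, -0.2243, 0.0732]] 8431
```

Emit:
move_arm(commands=[[0,0,0,0.1,0.29,-2.0,0.7],[0,0,0,0,0,-2.0,0.7],[0,0,0,0,0,-2.0,0.7],[0,0,0,0,0,-2.0,0.7],[0,0,0,0,0,-1.0,0.7],[0,0,0,0,0,-0.9,0.7]])

```text
time_s: 19.12
tcp_pos: [0.4659, -0.3168, 0.0812]
tool_rot: [[0.0, 1.0, -0.001], [1.0, -0.0, -0.0], [-0.0, -0.001, -1.0]]
wrist_force: [-0.4, 0.6, -0.2]
width: 0.0634
grip_force: 0.0
```

Emit:
move_arm(commands=[[0,0,0,0,0,0,0],[0,0,0,0,0,0,0],[0,0,0,0,0,0,0],[0,0,0,0,0,0,0],[0,0,0,0,0,0,0]])

```text
time_s: 19.75
tcp_pos: [0.4659, -0.3167, 0.082]
tool_rot: [[0.0, 1.0, -0.0], [1.0, -0.0, -0.001], [-0.001, -0.0, -1.0]]
wrist_force: [-0.2, -0.2, -1.3]
width: 0.0173
grip_force: 30.0
```

Emit:
move_arm(commands=[[0,0,0,0,0,1.0,0],[0,0,0,0,0,2.0,0],[0,0,0,0,0,2.0,0],[0,0,0,0,0,3.0,0],[0,0,0,0,0,3.0,0],[0,0,0,0,0,3.0,0]])

```text
time_s: 20.5
tcp_pos: [0.4659, -0.3168, 0.2244]
tool_rot: [[0.0, 1.0, 0.001], [1.0, -0.0, -0.001], [-0.001, 0.001, -1.0]]
wrist_force: [0.3, -0.4, -3.0]
width: 0.0174
grip_force: 30.0
```

Run:
```python
from h import *
s=ctrl.sense();R=np.array(s['tool_rot']);p=np.array(s['tcp_pos']);print(p,s['width'],s['grip_force'],s['time_s'])
for n in('scene','top'):
    P=cloud(n)[2]
    t=(P-p)@R*1000
    k=(abs(t[...,0])<26)&(abs(t[...,1])<26)&(t[...,2]>-8)&(t[...,2]<75);q=t[k]
    for a in range(-6,66,6):
        g=q[(q[:,2]>=a)&(q[:,2]<a+6)]
        if len(g):print(n,a,len(g),np.percentile(g,[5,50,95],axis=0).round().astype(int).tolist())
B=np.stack([xs,ys,ns],1)
go(W(-.003,0,.012+.046+.030),Rs)
```

```text
[ 0.46590139 -0.31675448  0.22438711] 0.01743927915820412 29.973731338977814 20.5
scene -6 2 [[-16, -11, -6], [-15, -10, -5], [-13, -10, -5]]
scene 0 1 [[-3, 9, 5], [-3, 9, 5], [-3, 9, 5]]
scene 6 50 [[-15, -4, 7], [-8, 9, 8], [4, 13, 11]]
scene 12 3 [[-15, 3, 12], [-7, 11, 13], [-5, 11, 13]]
scene 18 11 [[-9, 1, 21], [-7, 5, 23], [-1, 6, 24]]
scene 24 18 [[-9, 1, 25], [-5, 4, 28], [1, 6, 30]]
scene 30 16 [[-9, 0, 30], [-5, 4, 34], [1, 6, 35]]
scene 36 17 [[-9, 1, 37], [-5, 5, 39], [-1, 6, 42]]
scene 42 19 [[-9, -2, 42], [-5, 4, 46], [1, 6, 48]]
scene 48 13 [[-9, 2, 49], [-6, 4, 51], [1, 6, 53]]
scene 54 5 [[-8, 2, 56], [-5, 4, 56], [-1, 4, 57]]
turn [-0.5529  0.0474 -0.1524] shift cm [ 3.525 44.589 -3.837]
```

Emit:
move_arm(commands=[[-0.0461,0.004,-0.0127,0.29,3.72,0.4,0],[-0.0461,0.004,-0.0127,0.29,3.72,0.4,0],[-0.0461,0.004,-0.0127,0.29,3.72,0.4,0],[-0.0461,0.004,-0.0127,0.29,3.72,0.4,0],[-0.0461,0.004,-0.0127,0.29,3.72,0.4,0],[-0.0461,0.004,-0.0127,0.29,3.72,0.4,0]])

```text
time_s: 21.35
tcp_pos: [0.4829, -0.0923, 0.2461]
tool_rot: [[0.073, 0.997, -0.034], [0.959, -0.079, -0.274], [-0.276, -0.013, -0.961]]
wrist_force: [1.2, -0.2, -1.6]
width: 0.017
grip_force: 30.0
```

Emit:
move_arm(commands=[[-0.0461,0.004,-0.0127,0.29,3.72,-1.0,0],[-0.0461,0.004,-0.0127,0.29,3.72,-1.0,0],[-0.0461,0.004,-0.0127,0.29,3.72,-1.0,0],[-0.0461,0.004,-0.0127,0.29,3.72,-1.0,0],[-0.0461,0.004,-0.0127,0.29,3.72,-1.0,0],[-0.0461,0.004,-0.0127,0.29,3.72,-1.0,0],[0,0,0,0,0,0,0],[0,0,0,0,0,0,0]])

```text
time_s: 22.35
tcp_pos: [0.5004, 0.1294, 0.1858]
tool_rot: [[0.131, 0.988, -0.087], [0.84, -0.157, -0.52], [-0.527, -0.005, -0.85]]
wrist_force: [-0.8, -0.3, -1.5]
width: 0.0174
grip_force: 30.0
```

```bash
cat > m.py <<'E'
from h import *
B=np.stack([xs,ys,ns],1);s=ctrl.sense();print('tcp',((s['tcp_pos']-O)@B*1000).round(1),s['wrist_force'],s['time_s']);go(W(-.003,0,.088),Rs)
for n in('scene','top'):
    rgb,d,P=cloud(n);np.savez('n_'+n,rgb=rgb,P=P);q=(P-O)@B*1000
    k=(q[...,2]>6)&(q[...,2]<82)&(abs(q[...,0])<25)&(abs(q[...,1])<25);t=q[k]
    for a in range(6,82,8):
        g=t[(t[:,2]>=a)&(t[:,2]<a+8)]
        if len(g)>3:print(n,a,len(g),np.percentile(g,[5,50,95],axis=0).round(1).tolist())
    k=(abs(q[...,2])<5)&(abs(q[...,0])<45)&(abs(q[...,1])<80);print('face',np.percentile(q[k],[1,50,99],axis=0).round(1).tolist(),k.sum())
    m=eyes.camera_model(n);K=m["mtx"]
    pc=(O-m["position"])@np.array(m["orientation"]);print('O px',K[0,2]+K[0,0]*pc[0]/-pc[2],K[1,2]-K[1,1]*pc[1]/-pc[2])
E
python3 m.py
```

```text
tcp [-5.  -2.4 86.6] [-0.78311267 -0.27789912 -1.50846721] 22.35
turn [-0.0042 -0.0046  0.0023] shift cm [ 0.221 -0.134  0.224]
scene 22 5 [[0.2, -4.9, 27.6], [2.7, -2.3, 28.3], [3.6, 1.2, 29.2]]
scene 30 19 [[-2.0, -4.6, 30.5], [2.8, 0.4, 34.2], [4.6, 2.3, 37.1]]
scene 38 19 [[-1.4, -5.6, 38.3], [3.2, -0.6, 42.0], [4.7, 2.4, 45.8]]
scene 46 21 [[-2.5, -5.3, 46.2], [2.3, 0.2, 50.1], [4.4, 3.7, 53.7]]
scene 54 19 [[-0.9, -6.7, 54.7], [2.3, -0.2, 58.1], [5.1, 3.0, 61.3]]
scene 62 19 [[-1.6, -5.6, 62.1], [2.7, 1.2, 66.2], [5.2, 3.3, 69.3]]
scene 70 38 [[-6.3, -10.2, 70.8], [5.6, 2.9, 75.7], [11.5, 9.8, 77.6]]
scene 78 15 [[-1.3, -5.4, 78.5], [5.4, 2.2, 79.9], [7.6, 6.6, 81.7]]
face [[-30.4, -62.3, -4.7], [8.9, 7.0, 1.0], [29.7, 65.9, 2.2]] 591
O px 307.3158547840085 136.2986182193539
top 30 11 [[-2.1, -8.1, 30.4], [1.4, -3.6, 34.2], [3.0, 2.0, 36.0]]
top 38 19 [[-1.4, -8.1, 38.2], [2.0, -2.3, 41.1], [3.4, 1.7, 45.0]]
top 46 18 [[0.4, -8.0, 47.1], [2.2, -4.1, 50.2], [4.3, 1.9, 53.8]]
top 54 18 [[-2.3, -7.8, 54.5], [1.6, -3.9, 57.7], [4.0, 2.3, 61.1]]
top 62 13 [[-0.3, -7.7, 63.3], [2.5, -2.6, 65.7], [4.7, 1.7, 68.1]]
top 70 24 [[-4.7, -10.9, 74.8], [5.1, 2.1, 76.8], [9.5, 9.7, 77.8]]
top 78 27 [[-0.6, -12.8, 78.2], [5.2, -4.8, 79.1], [10.6, 6.6, 81.5]]
face [[-33.0, -63.6, -4.5], [0.8, -1.1, 2.0], [28.9, 64.0, 4.6]] 1350
O px 162.32892919978968 212.64485350817077
```

```bash
cat > f.py <<'E'
from h import *
from scipy.optimize import least_squares
B=np.stack([xs,ys,ns],1)
for n in('scene','top'):
    q=(np.load(n+'.npz')['P']-O)@B*1000
    k=(abs(q[...,2]-1.2)<2.2)&(abs(q[...,0])<45)&(abs(q[...,1])<80);t=q[k]
    ex=[];ey=[]
    for a in range(-50,50,10):
        g=t[abs(t[:,1]-a)<5][:,0]; 
        if len(g)>5: ex.append((np.percentile(g,2),np.percentile(g,98)))
    for a in range(-20,21,10):
        g=t[abs(t[:,0]-a)<5][:,1]
        if len(g)>5: ey.append((np.percentile(g,1),np.percentile(g,99)))
    print(n,'x',np.median(ex,0),'y',np.median(ey,0),'z',np.median(t[:,2]))
    q=(np.load('n_'+n+'.npz')['P']-O)@B*1000
    k=(q[...,2]>34)&(q[...,2]<68)&(abs(q[...,0])<14)&(abs(q[...,1])<14);t=q[k]
    m=eyes.camera_model(n);c=(m['position']-O)@B*1000
    f=lambda p:np.hypot(t[:,0]-p[0]-p[2]*(t[:,2]-50)/100,t[:,1]-p[1]-p[3]*(t[:,2]-50)/100)-6
    r=least_squares(f,[0,0,0,0],loss='soft_l1');print('pin axis at z50',r.x[:2].round(2),'tilt mrad',(r.x[2:]*10).round(),'camdir',(c/np.linalg.norm(c)).round(2),len(t))
E
python3 f.py
```

```text
scene x [-30.2348754   28.86966748] y [-62.18639137  65.31630586] z 1.1220694671586524
pin axis at z50 [-1.97 -2.85] tilt mrad [-12.  39.] camdir [0.82 0.5  0.27] 84
top x [-32.39091166  27.32701877] y [-62.59520473  64.52650842] z 1.7348215452624909
pin axis at z50 [-2.77 -2.32] tilt mrad [ 6. 18.] camdir [ 0.7  -0.13  0.71] 73
```

Emit:
move_arm(commands=[[-0.004,-0.0046,0.0023,0.35,-0.1,0.03,0],[0,0,0,-0.08,-0.52,-0.85,0],[0,0,0,-0.08,-0.52,-0.85,0],[0,0,0,0,0,0,0],[0,0,0,0,0,0,0]])

```text
time_s: 23.08
tcp_pos: [0.5026, 0.1182, 0.1691]
tool_rot: [[0.132, 0.988, -0.082], [0.838, -0.155, -0.523], [-0.53, 0.0, -0.848]]
wrist_force: [-0.5, -0.4, -1.6]
width: 0.0175
grip_force: 30.0
```

```bash
sed -i "s/q\[...,2\]>34)&(q\[...,2\]<68)/q[...,2]>13)\&(q[...,2]<48)/; s/-50)\/100/-30)\/100/g" f.py; python3 m.py | egrep 'tcp|turn'; python3 f.py | grep pin
```

```text
tcp [-4.8  1.5 66.8] [-0.45338067 -0.42420023 -1.59616589] 23.075
turn [-0.      0.0003  0.0006] shift cm [0.004 0.985 1.893]
pin axis at z50 [-1.8   1.16] tilt mrad [-24.  -1.] camdir [0.82 0.5  0.27] 84
pin axis at z50 [-3.05  1.69] tilt mrad [40. -8.] camdir [ 0.7  -0.13  0.71] 68
```

Emit:
move_arm(commands=[[0,0,0,-0.01,-0.05,0.03,0],[0,0,0,-0.04,-0.26,-0.42,0],[0,0,0,-0.02,-0.16,-0.25,0],[0,0,0,-0.02,-0.16,-0.25,0],[0,0,0,0,0,0,0]])

```text
time_s: 23.8
tcp_pos: [0.5014, 0.1118, 0.16]
tool_rot: [[0.132, 0.988, -0.082], [0.838, -0.155, -0.524], [-0.53, -0.0, -0.848]]
wrist_force: [0.3, 0.6, -1.8]
width: 0.0174
grip_force: 30.0
```

Emit:
move_arm(commands=[[0,0,0,-0.02,-0.1,-0.17,0],[0,0,0,-0.02,-0.1,-0.17,0],[0,0,0,0,0,0,0]])

```text
time_s: 24.18
tcp_pos: [0.5012, 0.1099, 0.1567]
tool_rot: [[0.132, 0.988, -0.082], [0.838, -0.155, -0.524], [-0.53, 0.0, -0.848]]
wrist_force: [0.9, 0.2, -1.1]
width: 0.0174
grip_force: 30.0
```

Emit:
move_arm(commands=[[0,0,0,-0.016,-0.105,-0.17,0],[0,0,0,-0.016,-0.105,-0.17,0],[0,0,0,-0.016,-0.105,-0.17,0]])

```text
time_s: 24.55
tcp_pos: [0.5007, 0.1067, 0.1516]
tool_rot: [[0.132, 0.988, -0.082], [0.838, -0.155, -0.523], [-0.53, 0.0, -0.848]]
wrist_force: [0.2, -0.3, -1.1]
width: 0.0173
grip_force: 30.0
```

Emit:
move_arm(commands=[[0,0,0,-0.016,-0.105,-0.17,0],[0,0,0,-0.016,-0.105,-0.17,0],[0,0,0,-0.016,-0.105,-0.17,0]])

```text
time_s: 24.92
tcp_pos: [0.5003, 0.1036, 0.1465]
tool_rot: [[0.132, 0.988, -0.082], [0.838, -0.155, -0.523], [-0.53, 0.0, -0.848]]
wrist_force: [0.1, 1.1, -1.0]
width: 0.0174
grip_force: 30.0
```

Emit:
move_arm(commands=[[0,0,0,-0.016,-0.105,-0.17,0],[0,0,0,-0.016,-0.105,-0.17,0],[0,0,0,-0.016,-0.105,-0.17,0],[0,0,0,-0.016,-0.105,-0.17,0],[0,0,0,-0.016,-0.105,-0.17,0]])

```text
time_s: 25.55
tcp_pos: [0.4995, 0.0984, 0.138]
tool_rot: [[0.132, 0.988, -0.082], [0.838, -0.155, -0.523], [-0.53, 0.0, -0.848]]
wrist_force: [-0.7, 0.9, -2.0]
width: 0.017
grip_force: 30.0
```

Emit:
move_arm(commands=[[0,0,0,-0.016,-0.105,-0.17,0],[0,0,0,-0.016,-0.105,-0.17,0],[0,0,0,-0.016,-0.105,-0.17,0],[0,0,0,-0.016,-0.105,-0.17,0],[0,0,0,-0.016,-0.105,-0.17,0]])

```text
time_s: 26.18
tcp_pos: [0.4987, 0.0932, 0.1295]
tool_rot: [[0.132, 0.988, -0.082], [0.838, -0.155, -0.523], [-0.53, 0.0, -0.848]]
wrist_force: [-0.7, 1.2, -0.5]
width: 0.0174
grip_force: 30.0
```

```bash
python3 m.py | egrep 'tcp|turn'
```

```text
tcp [-4.2  1.5 19.8] [-0.7396716   1.18529942 -0.53762507] 26.175
turn [-0.0001  0.0004  0.0005] shift cm [0.393 3.493 5.852]
```

6–7 mm to go; step gently until the collar seats.

Emit:
move_arm(commands=[[0,0,0,-0.016,-0.105,-0.17,0],[0,0,0,-0.016,-0.105,-0.17,0],[0,0,0,-0.008,-0.052,-0.085,0]])

```text
time_s: 26.65
tcp_pos: [0.4982, 0.0905, 0.1253]
tool_rot: [[0.132, 0.988, -0.082], [0.838, -0.155, -0.523], [-0.53, 0.0, -0.848]]
wrist_force: [-1.8, 2.3, -0.3]
width: 0.017
grip_force: 30.0
```

Emit:
move_arm(commands=[[0,0,0,-0.008,-0.052,-0.085,0],[0,0,0,-0.004,-0.026,-0.042,0]])

```text
time_s: 26.9
tcp_pos: [0.4984, 0.0903, 0.1247]
tool_rot: [[0.133, 0.988, -0.082], [0.838, -0.156, -0.523], [-0.529, 0.001, -0.848]]
wrist_force: [-6.6, 11.2, 12.8]
width: 0.0173
grip_force: 30.0
```

Emit:
move_arm(commands=[[0,0,0,0,0,0,0.5],[0,0,0,0,0,0,0.5],[0,0,0,0,0,0,0.5],[0,0,0,0,0,0,0.5]])

```text
time_s: 27.4
tcp_pos: [0.4982, 0.0897, 0.1241]
tool_rot: [[0.132, 0.988, -0.082], [0.838, -0.155, -0.524], [-0.53, 0.0, -0.848]]
wrist_force: [-0.5, -0.0, 0.1]
width: 0.0452
grip_force: 0.0
```

Emit:
move_arm(commands=[[0,0,0,0.08,0.52,0.85,0.5],[0,0,0,0.16,1.05,1.7,0.5],[0,0,0,0.16,1.05,1.7,0.5],[0,0,0,0.16,1.05,1.7,0.5],[0,0,0,0.16,1.05,1.7,0.5],[0,0,0,0.16,1.05,1.7,0.5],[0,0,0,0,0,0,0.5]])

```text
time_s: 28.28
tcp_pos: [0.5077, 0.1485, 0.219]
tool_rot: [[0.132, 0.988, -0.08], [0.838, -0.154, -0.523], [-0.529, 0.002, -0.849]]
wrist_force: [-0.1, -0.1, 0.1]
width: 0.0456
grip_force: 0.0
```

Run:
```python
from h import *
B=np.stack([xs,ys,ns],1)
for n,P in(('scene',cloud('scene')[2]),('top',cloud('top')[2]),('wrist',wcloud()[2])):
    q=(P-O)@B*1000
    k=(q[...,2]>4)&(q[...,2]<70)&(abs(q[...,0]+2)<20)&(abs(q[...,1])<20);t=q[k]
    for a,b in((4,8),(8,30),(30,44),(44,52),(52,70)):
        g=t[(t[:,2]>=a)&(t[:,2]<b)]
        if len(g)>2:print(n,a,len(g),np.percentile(g,[5,50,95],axis=0).round(1).tolist())
    k=(P[...,2]>.08)&(P[...,2]<.13)&(abs(P[...,0]-.466)<.03)&(abs(P[...,1]+.32)<.12);q=P[k]
    for y in(-.38,-.26):
        g=q[abs(q[:,1]-y)<.04]
        if len(g)>3:print('pin at',y,np.median(g,0).round(3),len(g))
s=ctrl.sense();print(s['wrist_force'],s['time_s'])
```

```text
scene 4 25 [[-7.2, -7.6, 4.5], [4.5, 5.9, 5.1], [9.6, 12.5, 7.4]]
scene 8 78 [[-4.1, -3.5, 9.1], [3.7, 5.5, 18.5], [6.4, 9.9, 28.3]]
scene 30 51 [[-3.6, -3.8, 30.6], [3.8, 5.7, 37.0], [6.6, 10.1, 42.8]]
scene 44 23 [[-7.5, -4.2, 44.5], [0.7, 4.4, 46.9], [6.7, 9.9, 47.6]]
pin at -0.38 [ 0.467 -0.381  0.098] 156
pin at -0.26 [ 0.471 -0.262  0.098] 105
top 4 44 [[-9.9, -10.8, 4.2], [2.4, -1.6, 5.6], [8.7, 12.8, 7.4]]
top 8 70 [[-3.3, -7.1, 8.8], [2.7, -0.6, 18.6], [5.5, 8.9, 28.4]]
top 30 42 [[-2.1, -7.2, 30.6], [2.8, 0.2, 37.7], [6.0, 8.4, 42.9]]
top 44 52 [[-9.5, -6.6, 44.6], [-2.1, 0.7, 47.2], [4.7, 8.2, 49.8]]
pin at -0.38 [ 0.465 -0.378  0.099] 117
pin at -0.26 [ 0.466 -0.258  0.099] 83
wrist 4 170 [[-18.2, -9.8, 4.5], [-13.2, 1.3, 5.7], [-1.9, 13.0, 6.8]]
wrist 8 79 [[-15.2, -6.1, 8.8], [-14.1, 1.3, 19.2], [-9.5, 9.1, 29.0]]
wrist 30 57 [[-15.1, -6.1, 31.4], [-14.0, 1.3, 37.3], [-9.9, 8.8, 42.8]]
wrist 44 315 [[-14.1, -5.7, 46.3], [-7.1, 1.3, 47.6], [0.1, 8.4, 48.7]]
[ 0.18253781  0.15840528 -0.11097934] 28.425
```

```bash
python3 -c "
from workcell import ctrl
print(ctrl.finish_job())"
```

```text
the job is handed in; nothing more can be done
None
```

Job handed in, no verdict shown: the bar is at its stop (felt at about 11 N), the cylindrical-handled pin is through sleeve and bar with its collar flush and released, and the other two pins still stand in the rack.

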